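# Test the power unit's RCD, load the cup warmer and start it

### The job

Get the tea cups warming for the next guest. First prove the safety switch of the power unit: press its test button right in so that the lever drops, then lift the lever back fully up so that it stays; only then move every tea cup from the tray onto the warmer's plate, inside the rail, standing upside down as they do now. Last of all, with the cups in place, twist the start knob clockwise to its stop and let it spring back, and leave the kettle, bottle, ashtray and remote control where they are.

Things in the scene. Friction and masses are not known exactly. Their poses are not given: they have to be found in the camera images.
- rcd_unit: Power unit: fixed grey enclosure with a sloping top, 160 deep (x), 110 wide (y), 45 high at its near edge, rising to 80 at the far edge. The slope carries a white four-pole RCD (safety switch) with one black lever and one small round test button. Origin at the centre of its underside, on the desk.
- rcd_face (a point): Centre of the RCD's flat white nose (50 up the slope x 76 across, 8 proud of the slope), 70 above the desk. Its x axis points up the slope (away from the robot at yaw 0), y to the left, z square out of the face; the face is tilted 15 degrees (0.26 rad) from level, looking up and to the robot's side.
- rcd_lever_tip (a point): Middle of the free end of the RCD's black lever, a flat paddle 20 wide (along the face's y), 7 thick, 34 from its pivot to this point. The pivot line is parallel to the face's y axis at x 0, 12 below the face; the lever's middle is at y +16. Up (on), the tip leans 16 up the slope; dropped, 16 down the slope; in both it stands 18 out of the face.
- rcd_lever (a joint): RCD lever angle, rad: 0 = fully up (on), 1.0 = fully dropped (tripped). It snaps over its middle (0.5) to whichever end is nearer and stays there; under 1 N at the tip moves it over. The nearest part is the test button, 22 mm to its right.
- test_button_top (a point): Centre of the top of the RCD's grey round test button, 12 diameter, at x -7, y -22 on the face, standing 7 out of it when free. It is pressed into the face along the face's -z.
- test_button (a joint): Travel of the test button, m: 0 = free, 0.006 = fully pressed. Pressing it 4 to 5 mm (about 4 N) trips the lever, which snaps down; it springs back when released.
- warmer: Cup warmer: fixed low metal appliance, 180 deep (x), 320 wide (y), top 70 above the desk: a railed plate for the cups on its +y part, and on its top at the -y end the start knob. Origin at the centre of its underside, on the desk.
- warmer_plate (a point): Centre of the warmer's plate, on its surface, 70 above the desk; x points away from the robot at yaw 0, y to the left. A gallery rail of 6 mm round bar, its top 17 above the plate, encloses it: bar centre lines at x -83 and +83, y -103 and +103. Five cups fit, in two rows of three.
- start_knob_grip (a point): Black start knob: a disc of 44 diameter with an upright bar grip 42 long, 14 thick, its top 42 above the warmer's top. This point is on its vertical axis, 33 above the warmer's top (9 below the bar's top), at x 0, y -158 from warmer_plate. Its x axis runs along the bar and turns with the knob; at rest it is the warmer's x.
- start_knob (a joint): Start knob angle, rad: 0 = rest, 1.2 = its stop, turning clockwise seen from above. A spring returns it to 0 when released (0.02 N m at rest, 0.08 N m at the stop).
- tray: Black serving tray, 210 (x) x 170 (y), floor 6 thick, lip 12 high, fixed. Origin at the centre of its underside, on the desk. The cups start on it in two rows (along its x) about 86 apart, about 64 apart in the row.
- cup1: White porcelain tea cup without handle, standing upside down (mouth down): straight wall 52 diameter up to 44, shoulder to a 36 diameter foot ring on top, 56 high in all, about 120 g; grip it across the straight wall. Origin at the centre of its mouth (underside as it stands), z up. Three to five cups are present; the others are absent (None).
- cup2: White porcelain tea cup without handle, standing upside down (mouth down): straight wall 52 diameter up to 44, shoulder to a 36 diameter foot ring on top, 56 high in all, about 120 g; grip it across the straight wall. Origin at the centre of its mouth (underside as it stands), z up. Three to five cups are present; the others are absent (None).
- cup3: White porcelain tea cup without handle, standing upside down (mouth down): straight wall 52 diameter up to 44, shoulder to a 36 diameter foot ring on top, 56 high in all, about 120 g; grip it across the straight wall. Origin at the centre of its mouth (underside as it stands), z up. Three to five cups are present; the others are absent (None).
- cup4: White porcelain tea cup without handle, standing upside down (mouth down): straight wall 52 diameter up to 44, shoulder to a 36 diameter foot ring on top, 56 high in all, about 120 g; grip it across the straight wall. Origin at the centre of its mouth (underside as it stands), z up. Three to five cups are present; the others are absent (None).
- cup5: White porcelain tea cup without handle, standing upside down (mouth down): straight wall 52 diameter up to 44, shoulder to a 36 diameter foot ring on top, 56 high in all, about 120 g; grip it across the straight wall. Origin at the centre of its mouth (underside as it stands), z up. Three to five cups are present; the others are absent (None).
- kettle: Bystander: white and black electric kettle, 150 diameter, 205 high, handle to 125 from its axis. Origin at the centre of its underside.
- bottle: Bystander: clear water bottle with red cap, 66 diameter, 220 high. Origin at the centre of its underside.
- ashtray: Bystander: white round ashtray, 94 diameter, 22 high, between the robot and the warmer. Origin at the centre of its underside.
- remote: Bystander: white TV remote control, 45 x 160 (its y) x 18 high, lying between the robot and the warmer. Origin at the centre of its underside.

How it is judged:
On the way, in this order (a step that is already met when the one before it is completed fails the run):
1. the test button is pressed in (over 3 of its 6 mm) and the lever drops (over 0.85 of 1.0 rad) while it is pressed (value of joint test_button above 0.003 m and value of joint rcd_lever above 0.85 rad), for 0.05 s.
2. the lever is lifted back up (within 0.12 rad) with the test button released (under 1.5 mm) (value of joint rcd_lever below 0.12 rad and value of joint test_button below 0.0015 m), for 0.2 s.
3. every cup present stands upside down, at rest, on the warmer's plate inside the rail and the lever is still up (x of cup1 in the frame of warmer_plate between -0.065 and 0.065 m and y of cup1 in the frame of warmer_plate between -0.085 and 0.085 m and z of cup1 in the frame of warmer_plate between -0.005 and 0.006 m and angle between each of cup1, cup2, cup3, cup4, cup5's own z axis and vertical below 0.1 rad and linear speed of each of cup1, cup2, cup3, cup4, cup5 below 0.02 m/s and x of cup2 in the frame of warmer_plate between -0.065 and 0.065 m and y of cup2 in the frame of warmer_plate between -0.085 and 0.085 m and z of cup2 in the frame of warmer_plate between -0.005 and 0.006 m and x of cup3 in the frame of warmer_plate between -0.065 and 0.065 m and y of cup3 in the frame of warmer_plate between -0.085 and 0.085 m and z of cup3 in the frame of warmer_plate between -0.005 and 0.006 m and x of cup4 in the frame of warmer_plate between -0.065 and 0.065 m and y of cup4 in the frame of warmer_plate between -0.085 and 0.085 m and z of cup4 in the frame of warmer_plate between -0.005 and 0.006 m and x of cup5 in the frame of warmer_plate between -0.065 and 0.065 m and y of cup5 in the frame of warmer_plate between -0.085 and 0.085 m and z of cup5 in the frame of warmer_plate between -0.005 and 0.006 m and value of joint rcd_lever below 0.12 rad), for 0.2 s.
4. with the cups on the plate and the lever up, the start knob is twisted to its stop (over 1.1 of 1.2 rad) (all of step 3 and value of joint start_knob above 1.1 rad), for 0.1 s.
At the end, for the whole second after the job is handed in: Every cup present stands upside down and still (tilt under 0.1 rad) on the plate inside the rail (65 mm in x, 85 mm in y of its centre, 6 mm of its surface); RCD lever up (within 0.12 rad), test button out (within 1.5 mm), start knob sprung back (within 0.1 rad) (all of step 3 and value of joint test_button below 0.0015 m and value of joint start_knob below 0.1 rad); the robot touches nothing.
It fails at once if the kettle is knocked over (0.3 rad) or moved more than 30 mm (distance of kettle from where it was at the start of the episode above 0.03 m or angle between kettle's own z axis and vertical above 0.3 rad).
It fails at once if the bottle is knocked over (0.3 rad) or moved more than 30 mm (distance of bottle from where it was at the start of the episode above 0.03 m or angle between bottle's own z axis and vertical above 0.3 rad).
It fails at once if the ashtray is knocked over (0.3 rad) or moved more than 30 mm (distance of ashtray from where it was at the start of the episode above 0.03 m or angle between ashtray's own z axis and vertical above 0.3 rad).
It fails at once if the remote is knocked over (0.3 rad) or moved more than 30 mm (distance of remote from where it was at the start of the episode above 0.03 m or angle between remote's own z axis and vertical above 0.3 rad).
Of cup1, cup2, cup3, cup4, cup5 only 3 to 5 are there at a start; the rules pass over those that are not, and their reading is None.
At some moment in a run one of cup1, cup2, cup3, cup4, cup5 may be knocked a few centimetres aside while the robot is not near it.
It also fails if it takes over 210 s, if anything falls off the work surface, if the arm or the gripper's body presses on something with over 40 N, if the wrist force passes 120 N, or if a joint passes its speed limit or range.

### The arm

A 6-joint arm with a two-finger parallel gripper is mounted at the origin on the work surface. World frame = base frame: x ahead of the robot, y to its left, z up, the work surface at z = 0. Lengths are in m, angles in rad, forces in N, time in s.
With the tool pointing down it reaches from about 0.4 to 0.825 m from the base axis. Payload 7 kg.
Tool frame: the origin (TCP) lies on the centre line of the jaws, within the pads' length; the fingertips stand 22 mm ahead of it and the grasp point (between the pads) lies 3 mm ahead of it (arm.tcp_to_tips is the distance from the TCP to the fingertips, in m); z points along the fingers, y is the line along which they close (so a half turn about z gives the same grasp; the last joint's range is limited). The gripper opens to 88 mm and grips with 3 to 60 N. Pads are 19 mm wide; open, the fingers measure 130 mm over their backs; the gripper's body (78 mm by 193 mm) begins 47 mm behind the grasp point.
Start: joints at [1.534, 0.359, 0.012, 0, -1.224, -0.288], TCP at [0.215, 0.64, 0.249] pointing down, gripper open.
Joint ranges: [-3.07, 3.07], [-1.43, 2.12], [-1.02, 1.25], [-3.03, 1.67], [-3.05, -0], [-3.03, 3.03]. Speed limits (rad/s): [2.39, 2.39, 3.01, 3.14, 3.14, 3.14].

### API

Orientations are given as [roll, pitch, yaw] about the fixed x, y, z axes, in that order (R = Rz(yaw) Ry(pitch) Rx(roll)).
In Python, from station import arm gives the robot as it stands.
- The arm moves only by the tool jog_arm, never from a script. Its argument "targets" is a list of rows, each an object of numbers: "dx", "dy", "dz": the shift along the tool's x, y, z in mm; "rx", "ry", "rz": the turn, a rotation vector about the tool's x, y, z in rad; "gripper": the closure, from 0 (fully open) to 1 (shut). In form: [{"dx": .., "dy": .., "dz": .., "rx": .., "ry": .., "rz": .., "gripper": ..}, ...]. A call has exactly 8 rows; each row is the pose to reach, as a shift and turn from the pose commanded when the call began, along the tool's axes at that moment; what a row does not reach only later rows make up. A row lasts 1/12 s, in which the tool goes at most 41.7 mm and 7.16 degrees, less where a joint would pass 70% of its speed; a pose out of reach is approached as far as the arm can. A call with a gripper value outside its range is refused whole. The fingers move at their own pace and stop on an object; "force" is the grip in N (left out, the last holds). Time passes only in rows, so rows that repeat a pose let the fingers close, or fill a call up. It gives the time, the measured TCP pose, the force, the opening and the grip force at its end, in the units of the state.
- arm.get_state(): the state, without advancing time (a new reading comes with each control period).
- arm.grab_frame(name): name is "scene" or "top" or "wrist"; returns a dict with "frame" (480x640x3 uint8, red, green, blue), "z_map" (480x640 float32, m along the optical axis (not along the pixel's ray), 0 where there is no reading), "fx", "fy", "cx", "cy" (pixels), "distortion" ([k1, k2, p1, p2, k3] as OpenCV has them; the pictures are not rectified), "view" (4x4, takes a point from world to camera coordinates). Camera axes: x right, y down, z forward; pixel columns grow to the right and rows downward; lengths in m; the calibration is good to about 2 mm. A picture is of the moment at which its call begins.
- arm.job_done(): hands the job in; it is judged then, once.
The state is a dict: "t": time; "q": joint angles; "qd": joint speeds; "joint_efforts": joint torques, N m; "eef_pos": TCP position; "ee_rot": TCP orientation; "force": force on the tool from outside, world axes, zero at the start; "moment": the same for the moment, N m; "width": finger opening in m; "gripper_force": force on a finger pad.
Only numpy, scipy, OpenCV 4.12 (cv2) and the standard library are available. Lean on these libraries where they do the work, as an engineer would, in place of code of your own. Each camera call takes 0.05 s, during which the arm holds its last target. There are 200 camera calls.

## Working session

There is one attempt and no reset: what is moved stays moved. The work goes in short steps, Python scripts to look and compute and a tool call to move; the robot and the scene stay as the last step left them, time stands still between calls to the robot, and variables do not carry over. Pictures are saved under pics/ and viewed, at most 14 in all, crops included, and the job is handed in when it is done.

Besides the shell and the picture viewer there is one more tool, called as name([rows], argument=value, ...), one row to a line, values as JSON. jog_arm: Moves the arm, as the interface text tells. Its arguments: {"type":"object","properties":{"targets":{"type":"array","items":{"type":"object","properties":{"dx":{"type":"number"},"dy":{"type":"number"},"dz":{"type":"number"},"rx":{"type":"number"},"ry":{"type":"number"},"rz":{"type":"number"},"gripper":{"type":"number"}}}},"force":{"type":"number"}},"required":["targets"]}

```bash
mkdir -p pics; ls
cat > h.py <<'E'
import numpy as np, cv2
from station import arm
def grab(name,fn=None):
    f=arm.grab_frame(name)
    if fn: cv2.imwrite('pics/'+fn,f['frame'][:,:,::-1])
    return f
def cloud(f):
    K=np.array([[f['fx'],0,f['cx']],[0,f['fy'],f['cy']],[0,0,1]]); h,w=f['z_map'].shape
    uv=np.stack(np.meshgrid(np.arange(w),np.arange(h)),-1).reshape(-1,1,2).astype(float)
    n=cv2.undistortPoints(uv,K,np.array(f['distortion'],float)).reshape(h,w,2)
    z=f['z_map'][...,None].astype(float)
    pc=np.concatenate([n*z,z],-1)
    V=np.array(f['view']); return (pc-V[:3,3])@V[:3,:3]
E
python3 - <<'E'
from h import *
for n in ('top','scene'):
    f=grab(n,n+'0.png'); np.save(n+'.npy',cloud(f)); print(np.array(f['view']).round(3).tolist(),f['fx'])
print(arm.get_state())
E
```

```text
pics
[[-0.012, -1.0, 0.007, -0.036], [-0.987, 0.01, -0.161, 0.553], [0.161, -0.009, -0.987, 1.209], [0.0, 0.0, 0.0, 1.0]] 552.4947117231201
[[0.444, 0.896, -0.01, -0.199], [0.597, -0.304, -0.743, -0.258], [-0.669, 0.324, -0.669, 1.806], [0.0, 0.0, 0.0, 1.0]] 560.2144613944812
{'t': 0.1, 'q': array([ 1.53411030e+00,  3.59312232e-01,  1.11592366e-02, -2.97913505e-04,
       -1.22406813e+00, -2.88101434e-01]), 'qd': array([ 0.00065612, -0.00311423,  0.00198342,  0.00020375,  0.00180732,
        0.00037593]), 'joint_efforts': array([-1.79305891e-03, -5.84162343e+01,  2.93750167e+01,  7.01559797e+00,
        1.01114748e-02, -4.79891276e-05]), 'eef_pos': array([0.21529446, 0.63933383, 0.24772402]), 'ee_rot': array([ 3.14014700e+00, -1.36336482e-04, -3.24888803e-01]), 'force': array([-0.46560313,  0.21770474, -0.96915894]), 'moment': array([ 0.00309176, -0.00093244, -0.03328447]), 'gripper_force': 0.0, 'width': 0.08733301618353377}
```

View pics/top0.png

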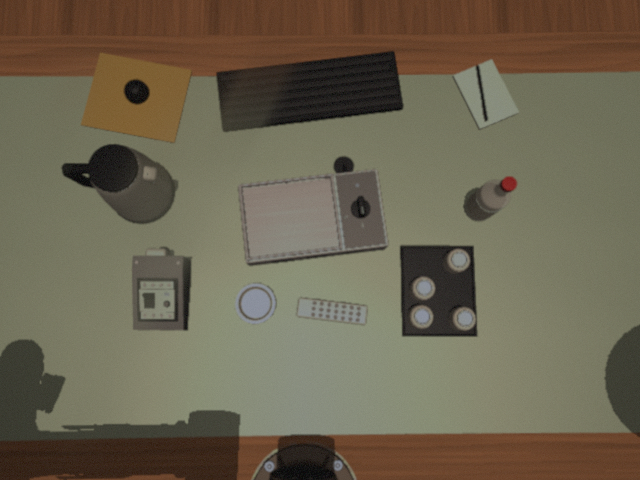

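View pics/scene0.png

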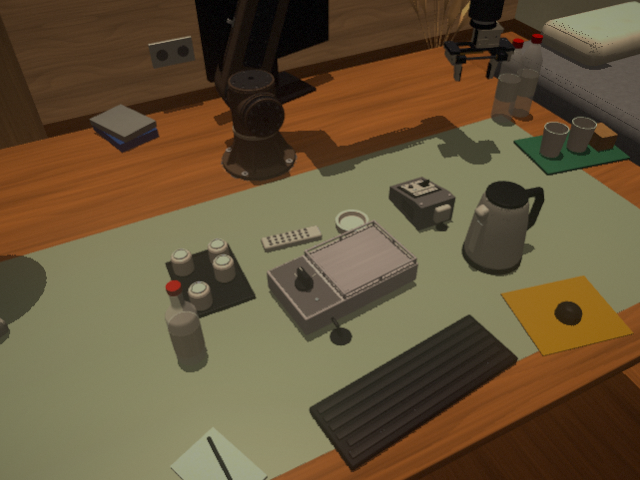

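The top view shows four cups at about (459,260), (424,288), (422,317) and (464,319). The RCD is at (157,300), the plate at (291,217) and the knob at (361,207).

Run:
```python
from h import *
P=np.load('top.npy')
def reg(u0,u1,v0,v1,z0,z1):
    Q=P[v0:v1,u0:u1].reshape(-1,3); return Q[(Q[:,2]>z0)&(Q[:,2]<z1)]
for n,(u,v) in dict(a=(459,260),b=(424,288),c=(422,317),d=(464,319)).items():
    q=reg(u-14,u+14,v-14,v+14,.048,.075); c,r=cv2.minEnclosingCircle(q[:,:2].astype(np.float32)*1000); print(n,c,r,q[:,2].max(),np.median(q[:,2]),len(q))
def rect(q): 
    r=cv2.minAreaRect(q[:,:2].astype(np.float32)*1000); return r,len(q)
print('warmer',rect(reg(235,392,165,268,.06,.095)))
print('plate edge corners', P[262,246].round(3),P[245,385].round(3),P[171,381].round(3),P[185,240].round(3))
print('knob',rect(reg(345,378,190,225,.098,.13)))
print('rcd body',rect(reg(125,195,250,335,.03,.11)))
q=reg(125,195,250,335,.03,.11);print(q.min(0),q.max(0))
print('tray',rect(reg(395,485,240,340,.008,.1)))
print('ash',rect(reg(230,280,280,326,.012,.1)),'remote',rect(reg(290,375,293,330,.01,.1)))
q=reg(60,180,140,225,.05,.3);print('kettle',q.min(0),q.max(0)); q=reg(470,520,170,220,.05,.3);print('bottle',q.min(0),q.max(0))
print('rcd slope');
for v in range(255,332,6): print(P[v,140].round(3),P[v,158].round(3),P[v,180].round(3))
```

```text
a (513.84521484375, -351.2864990234375) 26.24074935913086 0.06803299846698908 0.05794750722131298 404
b (452.62646484375, -270.6069030761719) 25.776399612426758 0.0684294729619319 0.058231380019441795 416
c (389.6462097167969, -263.4039611816406) 25.74165916442871 0.06758146923332131 0.058284086023572566 423
d (383.9594421386719, -356.8409118652344) 25.99781608581543 0.06784182807686721 0.05839399967414404 428
warmer (((617.724853515625, -25.21392822265625), (183.58914184570312, 320.728515625), 6.6492438316345215), 11105)
plate edge corners [0.512 0.122 0.073] [ 0.547 -0.185  0.074] [ 0.737 -0.19   0.005] [0.683 0.135 0.087]
knob (((629.119140625, -132.45574951171875), (42.9514045715332, 14.251466751098633), 5.615362644195557), 129)
rcd body (((456.00775146484375, 315.5191345214844), (111.08968353271484, 176.80630493164062), 88.7726821899414), 4131)
[0.36648106 0.25920429 0.0300337 ] [0.54417378 0.37241134 0.09590658]
tray (((456.0504455566406, -316.28472900390625), (195.868896484375, 223.49598693847656), 87.96719360351562), 3905)
ash (((425.4714660644531, 107.2682113647461), (91.206
[... 421 characters left out ...]
 [0.516 0.313 0.08 ] [0.515 0.266 0.078]
[0.503 0.352 0.078] [0.503 0.313 0.078] [0.502 0.265 0.079]
[0.49  0.352 0.075] [0.49  0.313 0.076] [0.489 0.265 0.078]
[0.477 0.352 0.074] [0.477 0.312 0.077] [0.476 0.265 0.076]
[0.464 0.351 0.075] [0.463 0.312 0.078] [0.464 0.267 0.067]
[0.451 0.351 0.075] [0.45  0.311 0.079] [0.45  0.265 0.071]
[0.438 0.352 0.07 ] [0.438 0.313 0.07 ] [0.438 0.266 0.066]
[0.425 0.352 0.069] [0.425 0.312 0.071] [0.425 0.266 0.064]
[0.413 0.352 0.065] [0.412 0.313 0.067] [0.412 0.267 0.058]
[0.4   0.355 0.055] [0.399 0.315 0.057] [0.399 0.268 0.053]
[0.387 0.355 0.052] [0.386 0.313 0.062] [0.386 0.268 0.051]
[0.374 0.357 0.045] [0.374 0.318 0.045] [0.373 0.268 0.049]
```

```bash
cat >> h.py <<'E'
from scipy.spatial.transform import Rotation as Ro
def Rt(yaw,tilt=0): # tool down, tool x at yaw, tilted about own y
    return Ro.from_euler('xyz',[np.pi,0,yaw])*Ro.from_rotvec([0,tilt,0])
def step(pos,R,tgt,R2):
    d=R.inv().apply(np.array(tgt)-pos)*1000; r=(R.inv()*R2).as_rotvec()
    print('mm',d.round(1),'rot',r.round(3))
def chain(*wps): # (pos,yaw,tilt) tcp
    s=arm.get_state(); p,R=s['eef_pos'],Ro.from_euler('xyz',s['ee_rot'])
    for w in wps:
        R2=Rt(*w[1:]); step(p,R,w[0],R2); p,R=np.array(w[0]),R2
    return p
E
python3 - <<'E'
from h import *
chain(([.40,.31,.27],-.02,0.26))
E
```

```text
mm [280.2 253.2 -21.9] rot [ 0.041  0.258 -0.303]
```

jog_arm([
  {"dx":280,"dy":253,"dz":-22,"rx":0.041,"ry":0.258,"rz":-0.303,"gripper":1},
  {"dx":280,"dy":253,"dz":-22,"rx":0.041,"ry":0.258,"rz":-0.303,"gripper":1},
  {"dx":280,"dy":253,"dz":-22,"rx":0.041,"ry":0.258,"rz":-0.303,"gripper":1},
  {"dx":280,"dy":253,"dz":-22,"rx":0.041,"ry":0.258,"rz":-0.303,"gripper":1},
  {"dx":280,"dy":253,"dz":-22,"rx":0.041,"ry":0.258,"rz":-0.303,"gripper":1},
  {"dx":280,"dy":253,"dz":-22,"rx":0.041,"ry":0.258,"rz":-0.303,"gripper":1},
  {"dx":280,"dy":253,"dz":-22,"rx":0.041,"ry":0.258,"rz":-0.303,"gripper":1},
  {"dx":280,"dy":253,"dz":-22,"rx":0.041,"ry":0.258,"rz":-0.303,"gripper":1},
])

```text
t: 0.77
eef_pos: [0.3785, 0.3474, 0.2679]
ee_rot: [-3.14, -0.26, -0.019]
force: [1.6, 0.0, -0.3]
width: 0.0398
gripper_force: 0.0
```

jog_arm([
  {"dx":0,"gripper":1},
  {"dx":0,"gripper":1},
  {"dx":0,"gripper":1},
  {"dx":0,"gripper":1},
  {"dx":0,"gripper":1},
  {"dx":0,"gripper":1},
  {"dx":0,"gripper":1},
  {"dx":0,"gripper":1},
])

```text
invalid input at $.targets[0]: expected keys dx, dy, dz, rx, ry, rz, gripper
```

Run:
```python
from h import *
f=grab('wrist','w1.png'); np.save('w1.npy',cloud(f)); s=arm.get_state(); print(s['t'],s['eef_pos'],s['ee_rot'],s['width'],f['fx'])
```

```text
0.8167 [0.37972502 0.34185997 0.26796124] [ 3.14149935 -0.25893643 -0.02203695] 0.035732257818730406 419.43087395769174
```

View pics/w1.png

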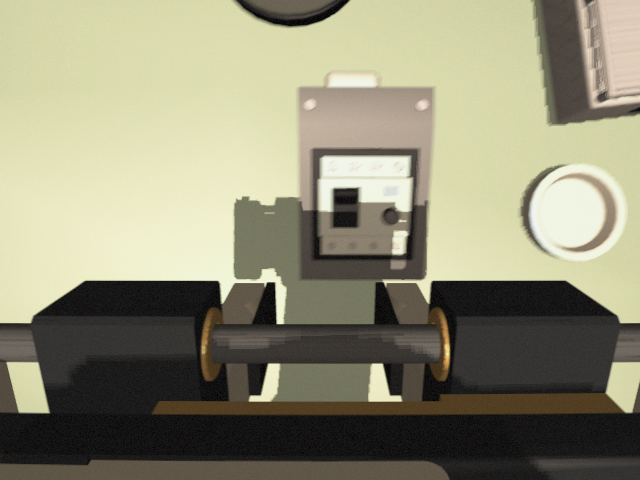

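The wrist view shows the button at (391,216), the lever at (346,208) and the white nose spanning roughly columns 318–413.

Run:
```python
from h import *
P=np.load('w1.npy')
for u,v in [(391,216),(391,213),(387,216),(395,216),(391,221),(346,192),(346,200),(346,210),(346,222),(334,205),(358,205),(319,181),(412,181),(365,170),(365,205),(365,230),(365,250),(300,92),(432,92),(303,272),(427,272)]: print(u,v,P[v,u].round(4))
```

```text
391 216 [0.4244 0.2923 0.0727]
391 213 [0.4268 0.2927 0.0757]
387 216 [0.4245 0.2957 0.0739]
395 216 [0.4243 0.2893 0.0747]
391 221 [0.4203 0.2924 0.073 ]
346 192 [0.4434 0.3296 0.0884]
346 200 [0.4375 0.3294 0.0832]
346 210 [0.4302 0.3289 0.0683]
346 222 [0.4203 0.3289 0.0653]
334 205 [0.4345 0.3388 0.0699]
358 205 [0.4341 0.319  0.0708]
319 181 [0.454  0.3507 0.0742]
412 181 [0.4534 0.2735 0.0675]
365 170 [0.4625 0.3129 0.0725]
365 205 [0.434  0.3132 0.07  ]
365 230 [0.4133 0.3131 0.0655]
365 250 [0.3961 0.3125 0.0557]
300 92 [0.5257 0.3647 0.0771]
432 92 [ 0.5492  0.2379 -0.0011]
303 272 [0.377  0.3669 0.0445]
427 272 [ 0.3702  0.2458 -0.0007]
```

jog_arm([
  {"dx":0,"dy":0,"dz":0,"rx":0,"ry":0,"rz":0,"gripper":1},
  {"dx":0,"dy":0,"dz":0,"rx":0,"ry":0,"rz":0,"gripper":1},
  {"dx":0,"dy":0,"dz":0,"rx":0,"ry":0,"rz":0,"gripper":1},
  {"dx":0,"dy":0,"dz":0,"rx":0,"ry":0,"rz":0,"gripper":1},
  {"dx":0,"dy":0,"dz":0,"rx":0,"ry":0,"rz":0,"gripper":1},
  {"dx":0,"dy":0,"dz":0,"rx":0,"ry":0,"rz":0,"gripper":1},
  {"dx":0,"dy":0,"dz":0,"rx":0,"ry":0,"rz":0,"gripper":1},
  {"dx":0,"dy":0,"dz":0,"rx":0,"ry":0,"rz":0,"gripper":1},
])

```text
t: 1.48
eef_pos: [0.378, 0.3498, 0.2677]
ee_rot: [-3.141, -0.26, -0.019]
force: [-0.2, -1.1, -0.2]
width: 0.0008
gripper_force: 0.0
```

Run:
```python
from h import *
f=grab('wrist'); P=cloud(f); s=arm.get_state(); print(s['t'],s['eef_pos'],s['ee_rot'],s['width'])
V=cv2.resize(f['frame'][100:300,260:460,::-1],(600,600),interpolation=cv2.INTER_CUBIC); cv2.imwrite('pics/w2.png',V); np.save('w2.npy',P)
```

```text
1.5333 [0.37804079 0.34970834 0.26779107] [-3.14058406 -0.26012751 -0.0196498 ] 0.000531808269834994
```

View pics/w2.png

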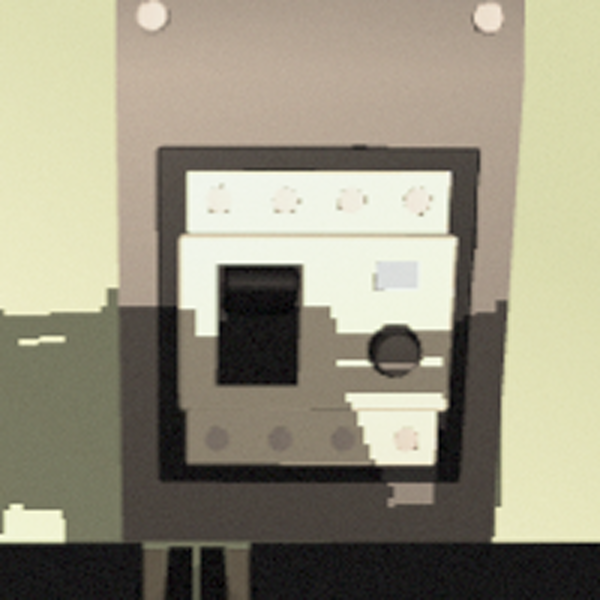

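The button is at full-image (391.5,216), and the nose spans crop (180,235) to (447,410).

Run:
```python
from h import *
P=np.load('w2.npy')
def at(cu,cv): 
    u,v=260+cu/3,100+cv/3; return P[int(round(v)),int(round(u))].round(4)
for n,c in dict(btn=(395,345),btn2=(395,352),tl=(186,240),tr=(452,240),bl=(184,404),br=(440,404),mid=(317,322),levertop=(260,280),nose2=(345,250),screwL=(152,15),screwR=(488,15),front=(300,530)).items(): print(n,at(*c))
```

```text
btn [0.4247 0.2938 0.0729]
btn2 [0.4231 0.2939 0.0732]
tl [0.4542 0.3506 0.0746]
tr [0.4529 0.278  0.0739]
bl [0.4093 0.3524 0.0621]
br [0.4079 0.2796 0.0614]
mid [0.432  0.3145 0.0671]
levertop [0.442  0.3312 0.0893]
nose2 [0.4511 0.3073 0.0729]
screwL [0.5138 0.3583 0.0794]
screwR [0.5122 0.2685 0.0794]
front [0.371  0.3186 0.0433]
```

```bash
cat >> h.py <<'E'
F=np.array([.432,.3142,.0695]); RF=Ro.from_euler('z',-.019)*Ro.from_euler('y',-.262)
def face(x,y,z): return (F+RF.apply(np.array([x,y,z+22])/1000), -.019,.262)
E
python3 - <<'E'
from h import *
chain(face(-7,-25,40),face(-7,-25,12),face(-7,-25,2))
E
```

```text
mm [ -5.3  59.6 143.6] rot [-0.001  0.002 -0.001]
mm [ 0. -0. 28.] rot [0. 0. 0.]
mm [-0.  0. 10.] rot [0. 0. 0.]
```

jog_arm([
  {"dx":-5,"dy":59.6,"dz":40,"rx":0,"ry":0,"rz":0,"gripper":1},
  {"dx":-5,"dy":59.6,"dz":80,"rx":0,"ry":0,"rz":0,"gripper":1},
  {"dx":-5,"dy":59.6,"dz":110,"rx":0,"ry":0,"rz":0,"gripper":1},
  {"dx":-5,"dy":59.6,"dz":130,"rx":0,"ry":0,"rz":0,"gripper":1},
  {"dx":-5,"dy":59.6,"dz":150,"rx":0,"ry":0,"rz":0,"gripper":1},
  {"dx":-5,"dy":59.6,"dz":165,"rx":0,"ry":0,"rz":0,"gripper":1},
  {"dx":-5,"dy":59.6,"dz":171,"rx":0,"ry":0,"rz":0,"gripper":1},
  {"dx":-5,"dy":59.6,"dz":171,"rx":0,"ry":0,"rz":0,"gripper":1},
])

```text
t: 2.2
eef_pos: [0.4161, 0.2884, 0.1001]
ee_rot: [3.14, -0.259, -0.02]
force: [-0.3, 0.4, 0.2]
width: 0.0004
gripper_force: 0.0
```

jog_arm([
  {"dx":0,"dy":0,"dz":1,"rx":0,"ry":0,"rz":0,"gripper":1},
  {"dx":0,"dy":0,"dz":2,"rx":0,"ry":0,"rz":0,"gripper":1},
  {"dx":0,"dy":0,"dz":3,"rx":0,"ry":0,"rz":0,"gripper":1},
  {"dx":0,"dy":0,"dz":4,"rx":0,"ry":0,"rz":0,"gripper":1},
  {"dx":0,"dy":0,"dz":5,"rx":0,"ry":0,"rz":0,"gripper":1},
  {"dx":0,"dy":0,"dz":6,"rx":0,"ry":0,"rz":0,"gripper":1},
  {"dx":0,"dy":0,"dz":6,"rx":0,"ry":0,"rz":0,"gripper":1},
  {"dx":0,"dy":0,"dz":6,"rx":0,"ry":0,"rz":0,"gripper":1},
])

```text
t: 2.87
eef_pos: [0.4179, 0.2897, 0.0959]
ee_rot: [-3.139, -0.261, -0.02]
force: [-1.3, 1.2, 3.7]
width: 0.0005
gripper_force: 1.7
```

jog_arm([
  {"dx":0,"dy":0,"dz":1,"rx":0,"ry":0,"rz":0,"gripper":1},
  {"dx":0,"dy":0,"dz":2,"rx":0,"ry":0,"rz":0,"gripper":1},
  {"dx":0,"dy":0,"dz":3,"rx":0,"ry":0,"rz":0,"gripper":1},
  {"dx":0,"dy":0,"dz":3,"rx":0,"ry":0,"rz":0,"gripper":1},
  {"dx":0,"dy":0,"dz":3,"rx":0,"ry":0,"rz":0,"gripper":1},
  {"dx":0,"dy":0,"dz":3,"rx":0,"ry":0,"rz":0,"gripper":1},
  {"dx":0,"dy":0,"dz":3,"rx":0,"ry":0,"rz":0,"gripper":1},
  {"dx":0,"dy":0,"dz":3,"rx":0,"ry":0,"rz":0,"gripper":1},
])

```text
t: 3.53
eef_pos: [0.4185, 0.2891, 0.0926]
ee_rot: [-3.14, -0.26, -0.02]
force: [1.0, -0.4, 1.5]
width: 0.0002
gripper_force: 0.8
```

Run:
```python
from h import *
s=arm.get_state(); p=s['eef_pos']; print(RF.inv().apply(p-F)*1000-[0,0,22], s['force'])
f=grab('wrist'); cv2.imwrite('pics/w3.png',f['frame'][:,:,::-1]);
```

```text
[ -6.63993219 -25.33571898   3.64690116] [ 0.95782605 -0.44155028  1.49911704]
```

View pics/w3.png

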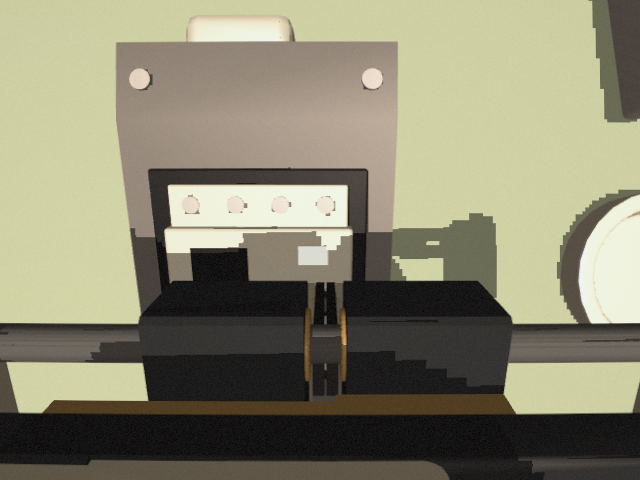

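The lever is hidden behind the fingers, so I'll press further.

jog_arm([
  {"dx":0,"dy":0,"dz":0.5,"rx":0,"ry":0,"rz":0,"gripper":1},
  {"dx":0,"dy":0,"dz":1,"rx":0,"ry":0,"rz":0,"gripper":1},
  {"dx":0,"dy":0,"dz":1.5,"rx":0,"ry":0,"rz":0,"gripper":1},
  {"dx":0,"dy":0,"dz":2,"rx":0,"ry":0,"rz":0,"gripper":1},
  {"dx":0,"dy":0,"dz":2,"rx":0,"ry":0,"rz":0,"gripper":1},
  {"dx":0,"dy":0,"dz":2,"rx":0,"ry":0,"rz":0,"gripper":1},
  {"dx":0,"dy":0,"dz":2,"rx":0,"ry":0,"rz":0,"gripper":1},
  {"dx":0,"dy":0,"dz":2,"rx":0,"ry":0,"rz":0,"gripper":1},
])

```text
t: 4.25
eef_pos: [0.4191, 0.2893, 0.0909]
ee_rot: [-3.14, -0.26, -0.02]
force: [-2.1, -1.4, 4.2]
width: 0.0005
gripper_force: 2.8
```

jog_arm([
  {"dx":0,"dy":0,"dz":0.5,"rx":0,"ry":0,"rz":0,"gripper":1},
  {"dx":0,"dy":0,"dz":1,"rx":0,"ry":0,"rz":0,"gripper":1},
  {"dx":0,"dy":0,"dz":1.5,"rx":0,"ry":0,"rz":0,"gripper":1},
  {"dx":0,"dy":0,"dz":1.5,"rx":0,"ry":0,"rz":0,"gripper":1},
  {"dx":0,"dy":0,"dz":1.5,"rx":0,"ry":0,"rz":0,"gripper":1},
  {"dx":0,"dy":0,"dz":1.5,"rx":0,"ry":0,"rz":0,"gripper":1},
  {"dx":0,"dy":0,"dz":1.5,"rx":0,"ry":0,"rz":0,"gripper":1},
  {"dx":0,"dy":0,"dz":1.5,"rx":0,"ry":0,"rz":0,"gripper":1},
])

```text
t: 4.92
eef_pos: [0.42, 0.2901, 0.0908]
ee_rot: [-3.138, -0.262, -0.02]
force: [-7.1, -2.2, 19.5]
width: 0.0004
gripper_force: 10.5
```

Force has risen to 20 N, so the button is at its stop. Next I back off and shift toward the robot to see the lever.

jog_arm([
  {"dx":0,"dy":0,"dz":-20,"rx":0,"ry":0,"rz":0,"gripper":1},
  {"dx":0,"dy":0,"dz":-40,"rx":0,"ry":0,"rz":0,"gripper":1},
  {"dx":-20,"dy":0,"dz":-50,"rx":0,"ry":0,"rz":0,"gripper":1},
  {"dx":-50,"dy":-41,"dz":-50,"rx":0,"ry":0,"rz":0,"gripper":1},
  {"dx":-50,"dy":-41,"dz":-50,"rx":0,"ry":0,"rz":0,"gripper":1},
  {"dx":-50,"dy":-41,"dz":-50,"rx":0,"ry":0,"rz":0,"gripper":1},
  {"dx":-50,"dy":-41,"dz":-50,"rx":0,"ry":0,"rz":0,"gripper":1},
  {"dx":-50,"dy":-41,"dz":-50,"rx":0,"ry":0,"rz":0,"gripper":1},
])

```text
t: 5.58
eef_pos: [0.359, 0.3308, 0.1244]
ee_rot: [-3.141, -0.26, -0.02]
force: [-0.2, -0.3, -0.2]
width: 0.0004
gripper_force: 0.0
```

Run:
```python
from h import *
f=grab('wrist'); cv2.imwrite('pics/w4.png',f['frame'][:,:,::-1]); np.save('w4.npy',cloud(f))
chain(face(-40,14,20),face(-40,14,5),face(4,14,5))
```

```text
mm [16.4  1.  29.9] rot [ 0.     0.002 -0.002]
mm [ 0.  0. 15.] rot [0. 0. 0.]
mm [44. -0. -0.] rot [0. 0. 0.]
```

View pics/w4.png

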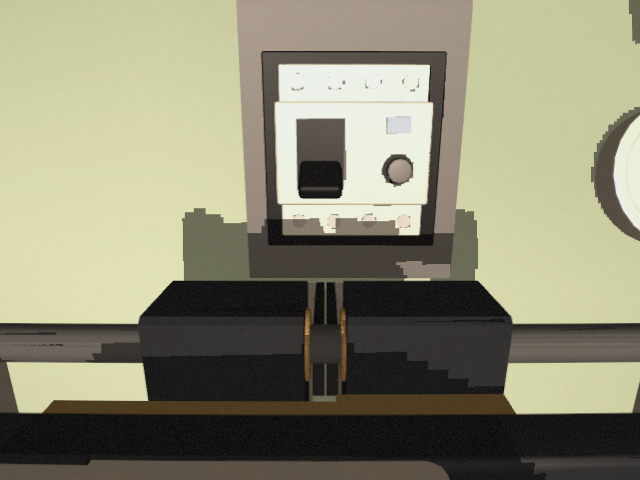

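The lever has dropped (tip at about (320,190)) and the button is out. Next I go below the lever and push up the slope.

jog_arm([
  {"dx":16,"dy":1,"dz":20,"rx":0,"ry":0,"rz":0,"gripper":1},
  {"dx":16,"dy":1,"dz":30,"rx":0,"ry":0,"rz":0,"gripper":1},
  {"dx":16,"dy":1,"dz":36,"rx":0,"ry":0,"rz":0,"gripper":1},
  {"dx":16,"dy":1,"dz":42,"rx":0,"ry":0,"rz":0,"gripper":1},
  {"dx":16,"dy":1,"dz":42,"rx":0,"ry":0,"rz":0,"gripper":1},
  {"dx":16,"dy":1,"dz":42,"rx":0,"ry":0,"rz":0,"gripper":1},
  {"dx":16,"dy":1,"dz":42,"rx":0,"ry":0,"rz":0,"gripper":1},
  {"dx":16,"dy":1,"dz":42,"rx":0,"ry":0,"rz":0,"gripper":1},
])

```text
t: 6.3
eef_pos: [0.3853, 0.3303, 0.0889]
ee_rot: [-3.139, -0.261, -0.02]
force: [-0.5, -0.1, -0.0]
width: 0.0006
gripper_force: 0.0
```

jog_arm([
  {"dx":6,"dy":0,"dz":0,"rx":0,"ry":0,"rz":0,"gripper":1},
  {"dx":12,"dy":0,"dz":0,"rx":0,"ry":0,"rz":0,"gripper":1},
  {"dx":18,"dy":0,"dz":0,"rx":0,"ry":0,"rz":0,"gripper":1},
  {"dx":23,"dy":0,"dz":0,"rx":0,"ry":0,"rz":0,"gripper":1},
  {"dx":28,"dy":0,"dz":0,"rx":0,"ry":0,"rz":0,"gripper":1},
  {"dx":32,"dy":0,"dz":0,"rx":0,"ry":0,"rz":0,"gripper":1},
  {"dx":36,"dy":0,"dz":0,"rx":0,"ry":0,"rz":0,"gripper":1},
  {"dx":36,"dy":0,"dz":0,"rx":0,"ry":0,"rz":0,"gripper":1},
])

```text
t: 6.97
eef_pos: [0.4208, 0.3294, 0.0977]
ee_rot: [-3.14, -0.26, -0.021]
force: [-0.7, -0.6, -0.0]
width: 0.0005
gripper_force: 0.0
```

jog_arm([
  {"dx":0,"dy":0,"dz":0,"rx":0,"ry":0,"rz":0,"gripper":1},
  {"dx":0,"dy":0,"dz":0,"rx":0,"ry":0,"rz":0,"gripper":1},
  {"dx":-20,"dy":0,"dz":-5,"rx":0,"ry":0,"rz":0,"gripper":1},
  {"dx":-40,"dy":0,"dz":-30,"rx":0,"ry":0,"rz":0,"gripper":1},
  {"dx":-50,"dy":0,"dz":-60,"rx":0,"ry":0,"rz":0,"gripper":1},
  {"dx":-50,"dy":0,"dz":-80,"rx":0,"ry":0,"rz":0,"gripper":1},
  {"dx":-50,"dy":0,"dz":-80,"rx":0,"ry":0,"rz":0,"gripper":1},
  {"dx":-50,"dy":0,"dz":-80,"rx":0,"ry":0,"rz":0,"gripper":1},
])

```text
t: 7.63
eef_pos: [0.3508, 0.3317, 0.1633]
ee_rot: [-3.137, -0.261, -0.02]
force: [-0.6, 0.7, -0.5]
width: 0.0008
gripper_force: 0.0
```

Run:
```python
from h import *
f=grab('wrist'); cv2.imwrite('pics/w5.png',f['frame'][:300,150:550,::-1]); P=cloud(f); Q=((P-F)@RF.as_matrix())*1000
m=(abs(Q[...,1]-16)<9)&(Q[...,2]>12)&(Q[...,2]<25)&(abs(Q[...,0])<28); print(Q[m].mean(0),Q[m].min(0),Q[m].max(0),m.sum()); print(arm.get_state()['eef_pos'])
```

```text
[12.97452498 16.44685701 16.31589674] [ 8.0352187   7.74839407 12.02681903] [17.00119391 24.98608251 19.45097636] 541
[0.3509151  0.33079209 0.16222444]
```

View pics/w5.png

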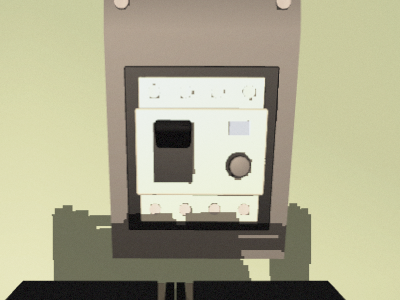

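The lever is back up (tip measured +15 mm up the slope) and the button is out. On to the cups, with a detector that uses the top camera.

```bash
cat >> h.py <<'E'
YW=.111; PC=np.array([.612,.0245])
def wp(x,y): # warmer-plate frame -> world xy
    c,s=np.cos(YW),np.sin(YW); return PC+np.array([c*x-s*y,s*x+c*y])
def cups(box,z0,z1,cam='top',fn=None):
    P=cloud(grab(cam,fn)); m=((P[...,2]>z0)&(P[...,2]<z1)&(P[...,0]>box[0])&(P[...,0]<box[1])&(P[...,1]>box[2])&(P[...,1]<box[3])).astype(np.uint8)
    n,l,st,_=cv2.connectedComponentsWithStats(m)
    for i in range(1,n):
        if st[i,4]>120:
            q=P[l==i]; c,r=cv2.minEnclosingCircle(q[:,:2].astype(np.float32)*1000); print('cup',np.round(c,1),round(r,1),round(float(q[:,2].max()),3),st[i,4])
def tray(): cups((.3,.58,-.47,-.17),.048,.075)
def go(*w): return chain(*[([*x],YW,0) for x in w])
E
python3 - <<'E'
from h import *
tray()
go((.50,0,.25),(.514,-.351,.16),(.514,-.351,.050),(.514,-.351,.22),(*wp(.04,-.048),.22),(*wp(.04,-.048),.116))
E
```

```text
cup [ 561.3 -180.6] 20.1 0.075 161
cup [ 514.1 -351.3] 25.9 0.067 410
cup [ 452.5 -271. ] 25.8 0.067 414
cup [ 389.6 -263.3] 25.7 0.067 424
cup [ 384.2 -356.5] 25.7 0.067 431
mm [173.  327.1 -45.8] rot [ 0.016 -0.26  -0.13 ]
mm [-25.  350.4  90. ] rot [0. 0. 0.]
mm [ -0.  -0. 110.] rot [0. 0. 0.]
mm [   0.    0. -170.] rot [0. 0. 0.]
mm [ 179.  -314.3   -0. ] rot [0. 0. 0.]
mm [ -0.  -0. 104.] rot [0. 0. 0.]
```

jog_arm([
  {"dx":0,"dy":0,"dz":-40,"rx":0,"ry":0,"rz":0,"gripper":0.25},
  {"dx":173,"dy":327,"dz":-46,"rx":0.016,"ry":-0.26,"rz":-0.13,"gripper":0.25},
  {"dx":173,"dy":327,"dz":-46,"rx":0.016,"ry":-0.26,"rz":-0.13,"gripper":0.25},
  {"dx":173,"dy":327,"dz":-46,"rx":0.016,"ry":-0.26,"rz":-0.13,"gripper":0.25},
  {"dx":173,"dy":327,"dz":-46,"rx":0.016,"ry":-0.26,"rz":-0.13,"gripper":0.25},
  {"dx":173,"dy":327,"dz":-46,"rx":0.016,"ry":-0.26,"rz":-0.13,"gripper":0.25},
  {"dx":173,"dy":327,"dz":-46,"rx":0.016,"ry":-0.26,"rz":-0.13,"gripper":0.25},
  {"dx":173,"dy":327,"dz":-46,"rx":0.016,"ry":-0.26,"rz":-0.13,"gripper":0.25},
])

```text
t: 8.4
eef_pos: [0.4434, 0.119, 0.2306]
ee_rot: [3.141, 0.002, 0.109]
force: [1.0, 1.1, -0.3]
width: 0.0483
gripper_force: 0.0
```

Run:
```python
from h import *
s=arm.get_state(); print(s['t'],s['eef_pos'],s['ee_rot'],s['width'])
tray(); go((.514,-.351,.22))
```

```text
8.4 [0.44344341 0.11895862 0.23059593] [3.14059817e+00 2.12927582e-03 1.09416468e-01] 0.04828833901166987
cup [ 561.6 -180.1] 20.6 0.075 166
cup [ 513.6 -350.8] 25.9 0.067 406
cup [ 452.6 -270.4] 25.8 0.067 415
cup [ 389.6 -263.6] 25.5 0.068 418
cup [ 384.5 -356.2] 25.9 0.068 428
mm [ 18.9 469.5  12.7] rot [ 0.003  0.001 -0.005]
```

jog_arm([
  {"dx":10,"dy":40,"dz":12,"rx":0,"ry":0,"rz":0,"gripper":0.25},
  {"dx":10,"dy":80,"dz":12,"rx":0,"ry":0,"rz":0,"gripper":0.25},
  {"dx":10,"dy":120,"dz":12,"rx":0,"ry":0,"rz":0,"gripper":0.25},
  {"dx":10,"dy":160,"dz":12,"rx":0,"ry":0,"rz":0,"gripper":0.25},
  {"dx":10,"dy":200,"dz":12,"rx":0,"ry":0,"rz":0,"gripper":0.25},
  {"dx":10,"dy":240,"dz":12,"rx":0,"ry":0,"rz":0,"gripper":0.25},
  {"dx":10,"dy":280,"dz":12,"rx":0,"ry":0,"rz":0,"gripper":0.25},
  {"dx":10,"dy":320,"dz":12,"rx":0,"ry":0,"rz":0,"gripper":0.25},
])

```text
t: 9.12
eef_pos: [0.4873, -0.198, 0.2181]
ee_rot: [-3.141, 0.002, 0.11]
force: [0.9, 0.5, -0.1]
width: 0.0659
gripper_force: 0.0
```

jog_arm([
  {"dx":10,"dy":40,"dz":0,"rx":0,"ry":0,"rz":0,"gripper":0.25},
  {"dx":10,"dy":80,"dz":0,"rx":0,"ry":0,"rz":0,"gripper":0.25},
  {"dx":10,"dy":120,"dz":0,"rx":0,"ry":0,"rz":0,"gripper":0.25},
  {"dx":10,"dy":150,"dz":0,"rx":0,"ry":0,"rz":0,"gripper":0.25},
  {"dx":10,"dy":150,"dz":0,"rx":0,"ry":0,"rz":0,"gripper":0.25},
  {"dx":10,"dy":150,"dz":0,"rx":0,"ry":0,"rz":0,"gripper":0.25},
  {"dx":10,"dy":150,"dz":0,"rx":0,"ry":0,"rz":0,"gripper":0.25},
  {"dx":10,"dy":150,"dz":0,"rx":0,"ry":0,"rz":0,"gripper":0.25},
])

```text
t: 9.78
eef_pos: [0.5142, -0.3427, 0.2187]
ee_rot: [-3.141, 0.001, 0.111]
force: [-0.2, -0.8, -0.1]
width: 0.0655
gripper_force: 0.0
```

Run:
```python
from h import *
s=arm.get_state(); print(s['t'],s['eef_pos'],s['ee_rot'],s['width'])
f=grab('wrist','w6.png'); np.save('w6.npy',cloud(f))
cups((.3,.6,-.47,-.17),.048,.075,'wrist')
go((.5137,-.351,.16),(.5137,-.351,.05))
```

```text
9.7833 [ 0.51418028 -0.34273528  0.21868348] [-3.14063129e+00  1.31324059e-03  1.10831983e-01] 0.0654913700044249
cup [ 571.8 -179.6] 29.6 0.071 4010
cup [ 515.8 -352. ] 25.8 0.062 3571
cup [ 454.3 -272.2] 25.7 0.062 1809
cup [ 380.1 -280.6] 10.8 0.061 157
cup [ 384.7 -358.4] 25.2 0.063 1752
mm [-1.9  8.5 59.5] rot [-0.     0.     0.001]
mm [ -0.  -0. 110.] rot [0. 0. 0.]
```

View pics/w6.png

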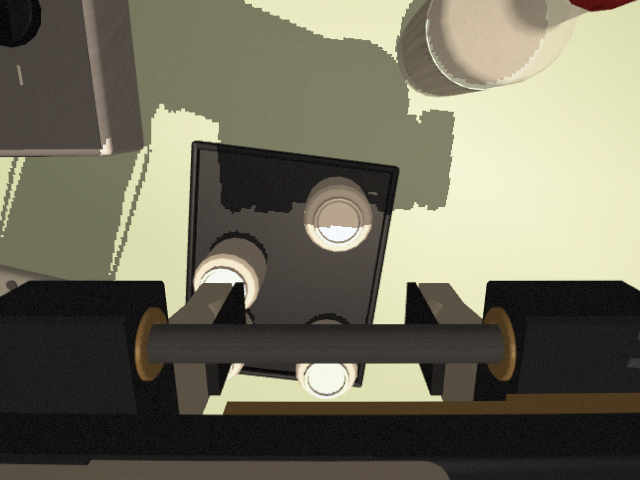

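Top and wrist views agree to 2 mm, so I'll pick this cup at about (0.515, −0.3515).

jog_arm([
  {"dx":0,"dy":8.7,"dz":30,"rx":0,"ry":0,"rz":0,"gripper":0.25},
  {"dx":0,"dy":8.7,"dz":60,"rx":0,"ry":0,"rz":0,"gripper":0.25},
  {"dx":0,"dy":8.7,"dz":90,"rx":0,"ry":0,"rz":0,"gripper":0.25},
  {"dx":0,"dy":8.7,"dz":120,"rx":0,"ry":0,"rz":0,"gripper":0.25},
  {"dx":0,"dy":8.7,"dz":145,"rx":0,"ry":0,"rz":0,"gripper":0.25},
  {"dx":0,"dy":8.7,"dz":160,"rx":0,"ry":0,"rz":0,"gripper":0.25},
  {"dx":0,"dy":8.7,"dz":168.5,"rx":0,"ry":0,"rz":0,"gripper":0.25},
  {"dx":0,"dy":8.7,"dz":168.5,"rx":0,"ry":0,"rz":0,"gripper":0.25},
])

```text
t: 10.55
eef_pos: [0.5148, -0.3509, 0.0494]
ee_rot: [-3.14, 0.003, 0.112]
force: [0.4, 0.1, 0.3]
width: 0.0656
gripper_force: 0.0
```

jog_arm([
  {"dx":0,"dy":0,"dz":0,"rx":0,"ry":0,"rz":0,"gripper":0.55},
  {"dx":0,"dy":0,"dz":0,"rx":0,"ry":0,"rz":0,"gripper":0.55},
  {"dx":0,"dy":0,"dz":0,"rx":0,"ry":0,"rz":0,"gripper":0.55},
  {"dx":0,"dy":0,"dz":0,"rx":0,"ry":0,"rz":0,"gripper":0.55},
  {"dx":0,"dy":0,"dz":0,"rx":0,"ry":0,"rz":0,"gripper":0.55},
  {"dx":0,"dy":0,"dz":0,"rx":0,"ry":0,"rz":0,"gripper":0.55},
  {"dx":0,"dy":0,"dz":0,"rx":0,"ry":0,"rz":0,"gripper":0.55},
  {"dx":0,"dy":0,"dz":0,"rx":0,"ry":0,"rz":0,"gripper":0.55},
], force=15)

```text
t: 11.22
eef_pos: [0.5166, -0.3521, 0.0525]
ee_rot: [3.141, -0.002, 0.111]
force: [1.4, 1.2, 6.8]
width: 0.0515
gripper_force: 15.0
```

Run:
```python
from h import *
s=arm.get_state(); print(s['eef_pos'],s['width'],s['gripper_force'])
x=s['eef_pos']; go((x[0],x[1],.22),(*wp(.04,-.048),.22),(*wp(.04,-.048),.116))
```

```text
[ 0.51657809 -0.35212281  0.05254302] 0.05149001865137067 15.001634359359741
mm [ 4.000e-01  1.000e-01 -1.675e+02] rot [ 0.001 -0.002  0.   ]
mm [ 176.6 -315.7   -0. ] rot [0. 0. 0.]
mm [ -0.  -0. 104.] rot [0. 0. 0.]
```

jog_arm([
  {"dx":0,"dy":0,"dz":-10,"rx":0,"ry":0,"rz":0,"gripper":0.55},
  {"dx":0,"dy":0,"dz":-30,"rx":0,"ry":0,"rz":0,"gripper":0.55},
  {"dx":0,"dy":0,"dz":-60,"rx":0,"ry":0,"rz":0,"gripper":0.55},
  {"dx":0,"dy":0,"dz":-90,"rx":0,"ry":0,"rz":0,"gripper":0.55},
  {"dx":0,"dy":0,"dz":-120,"rx":0,"ry":0,"rz":0,"gripper":0.55},
  {"dx":0,"dy":0,"dz":-150,"rx":0,"ry":0,"rz":0,"gripper":0.55},
  {"dx":0,"dy":0,"dz":-167,"rx":0,"ry":0,"rz":0,"gripper":0.55},
  {"dx":0,"dy":0,"dz":-167,"rx":0,"ry":0,"rz":0,"gripper":0.55},
])

```text
t: 11.88
eef_pos: [0.5171, -0.3531, 0.2238]
ee_rot: [3.138, -0.007, 0.111]
force: [0.1, 0.3, -2.3]
width: 0.0519
gripper_force: 15.0
```

jog_arm([
  {"dx":8,"dy":-14,"dz":0,"rx":0,"ry":0,"rz":0,"gripper":0.55},
  {"dx":23,"dy":-41,"dz":0,"rx":0,"ry":0,"rz":0,"gripper":0.55},
  {"dx":40,"dy":-72,"dz":0,"rx":0,"ry":0,"rz":0,"gripper":0.55},
  {"dx":57,"dy":-103,"dz":0,"rx":0,"ry":0,"rz":0,"gripper":0.55},
  {"dx":74,"dy":-134,"dz":0,"rx":0,"ry":0,"rz":0,"gripper":0.55},
  {"dx":91,"dy":-165,"dz":0,"rx":0,"ry":0,"rz":0,"gripper":0.55},
  {"dx":108,"dy":-196,"dz":0,"rx":0,"ry":0,"rz":0,"gripper":0.55},
  {"dx":125,"dy":-224,"dz":0,"rx":0,"ry":0,"rz":0,"gripper":0.55},
])

```text
t: 12.55
eef_pos: [0.6147, -0.1137, 0.2178]
ee_rot: [-3.141, 0.001, 0.111]
force: [1.0, -0.4, -1.6]
width: 0.0515
gripper_force: 15.0
```

jog_arm([
  {"dx":17,"dy":-31,"dz":0,"rx":0,"ry":0,"rz":0,"gripper":0.55},
  {"dx":34,"dy":-62,"dz":0,"rx":0,"ry":0,"rz":0,"gripper":0.55},
  {"dx":45,"dy":-80,"dz":0,"rx":0,"ry":0,"rz":0,"gripper":0.55},
  {"dx":51,"dy":-91,"dz":0,"rx":0,"ry":0,"rz":0,"gripper":0.55},
  {"dx":51,"dy":-91,"dz":0,"rx":0,"ry":0,"rz":0,"gripper":0.55},
  {"dx":51,"dy":-91,"dz":0,"rx":0,"ry":0,"rz":0,"gripper":0.55},
  {"dx":51,"dy":-91,"dz":0,"rx":0,"ry":0,"rz":0,"gripper":0.55},
  {"dx":51,"dy":-91,"dz":0,"rx":0,"ry":0,"rz":0,"gripper":0.55},
])

```text
t: 13.22
eef_pos: [0.6551, -0.0206, 0.2181]
ee_rot: [-3.141, 0.0, 0.11]
force: [0.3, 0.5, -1.3]
width: 0.0518
gripper_force: 15.0
```

Run:
```python
from h import *
f=grab('wrist','w7.png'); s=arm.get_state(); print(s['eef_pos'],s['width'],s['gripper_force'],s['force'])
go((*wp(.04,-.048),.22),(*wp(.04,-.048),.118))
```

```text
[ 0.65523072 -0.02065015  0.21817278] 0.05149279485518721 14.999694228172302 [-0.82569424  0.98979069 -1.32455207]
mm [ 2.  -1.7 -1.8] rot [-0.     0.    -0.002]
mm [ -0.  -0. 102.] rot [0. 0. 0.]
```

View pics/w7.png

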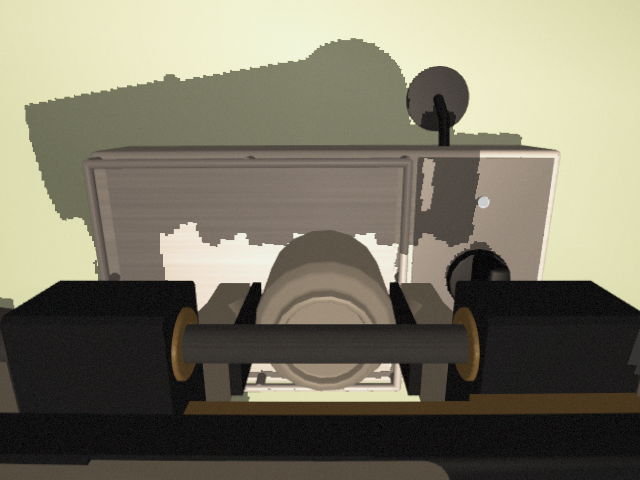

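The cup is held upright over the plate, so I'll lower it.

jog_arm([
  {"dx":2,"dy":-1.7,"dz":25,"rx":0,"ry":0,"rz":0,"gripper":0.55},
  {"dx":2,"dy":-1.7,"dz":50,"rx":0,"ry":0,"rz":0,"gripper":0.55},
  {"dx":2,"dy":-1.7,"dz":70,"rx":0,"ry":0,"rz":0,"gripper":0.55},
  {"dx":2,"dy":-1.7,"dz":85,"rx":0,"ry":0,"rz":0,"gripper":0.55},
  {"dx":2,"dy":-1.7,"dz":93,"rx":0,"ry":0,"rz":0,"gripper":0.55},
  {"dx":2,"dy":-1.7,"dz":97,"rx":0,"ry":0,"rz":0,"gripper":0.55},
  {"dx":2,"dy":-1.7,"dz":100,"rx":0,"ry":0,"rz":0,"gripper":0.55},
  {"dx":2,"dy":-1.7,"dz":100,"rx":0,"ry":0,"rz":0,"gripper":0.55},
])

```text
t: 13.93
eef_pos: [0.6577, -0.0178, 0.1184]
ee_rot: [-3.141, -0.0, 0.11]
force: [0.8, -0.4, -1.9]
width: 0.0515
gripper_force: 15.0
```

jog_arm([
  {"dx":0,"dy":0,"dz":0.5,"rx":0,"ry":0,"rz":0,"gripper":0.55},
  {"dx":0,"dy":0,"dz":1,"rx":0,"ry":0,"rz":0,"gripper":0.55},
  {"dx":0,"dy":0,"dz":1,"rx":0,"ry":0,"rz":0,"gripper":0.55},
  {"dx":0,"dy":0,"dz":1,"rx":0,"ry":0,"rz":0,"gripper":0.55},
  {"dx":0,"dy":0,"dz":1,"rx":0,"ry":0,"rz":0,"gripper":0.55},
  {"dx":0,"dy":0,"dz":1,"rx":0,"ry":0,"rz":0,"gripper":0.55},
  {"dx":0,"dy":0,"dz":1,"rx":0,"ry":0,"rz":0,"gripper":0.55},
  {"dx":0,"dy":0,"dz":1,"rx":0,"ry":0,"rz":0,"gripper":0.55},
])

```text
t: 14.6
eef_pos: [0.6575, -0.0175, 0.1171]
ee_rot: [-3.141, -0.0, 0.111]
force: [0.6, 0.8, -1.3]
width: 0.0515
gripper_force: 15.0
```

jog_arm([
  {"dx":0,"dy":0,"dz":0.5,"rx":0,"ry":0,"rz":0,"gripper":0.55},
  {"dx":0,"dy":0,"dz":1,"rx":0,"ry":0,"rz":0,"gripper":0.55},
  {"dx":0,"dy":0,"dz":1.5,"rx":0,"ry":0,"rz":0,"gripper":0.55},
  {"dx":0,"dy":0,"dz":2,"rx":0,"ry":0,"rz":0,"gripper":0.55},
  {"dx":0,"dy":0,"dz":2,"rx":0,"ry":0,"rz":0,"gripper":0.55},
  {"dx":0,"dy":0,"dz":2,"rx":0,"ry":0,"rz":0,"gripper":0.55},
  {"dx":0,"dy":0,"dz":2,"rx":0,"ry":0,"rz":0,"gripper":0.55},
  {"dx":0,"dy":0,"dz":2,"rx":0,"ry":0,"rz":0,"gripper":0.55},
])

```text
t: 15.27
eef_pos: [0.6575, -0.0175, 0.1166]
ee_rot: [-3.141, -0.001, 0.111]
force: [-4.4, 1.2, 10.2]
width: 0.0518
gripper_force: 15.0
```

jog_arm([
  {"dx":0,"dy":0,"dz":0.5,"rx":0,"ry":0,"rz":0,"gripper":0.55},
  {"dx":0,"dy":0,"dz":1,"rx":0,"ry":0,"rz":0,"gripper":0.55},
  {"dx":0,"dy":0,"dz":1.5,"rx":0,"ry":0,"rz":0,"gripper":0.55},
  {"dx":0,"dy":0,"dz":1.5,"rx":0,"ry":0,"rz":0,"gripper":0.55},
  {"dx":0,"dy":0,"dz":1.5,"rx":0,"ry":0,"rz":0,"gripper":0.55},
  {"dx":0,"dy":0,"dz":1.5,"rx":0,"ry":0,"rz":0,"gripper":0.55},
  {"dx":0,"dy":0,"dz":1.5,"rx":0,"ry":0,"rz":0,"gripper":0.55},
  {"dx":0,"dy":0,"dz":1.5,"rx":0,"ry":0,"rz":0,"gripper":0.55},
])

```text
t: 15.93
eef_pos: [0.6576, -0.0175, 0.1165]
ee_rot: [3.141, -0.001, 0.112]
force: [-9.0, 2.8, 18.6]
width: 0.0513
gripper_force: 15.0
```

Contact is at TCP z 0.1166. I'll ease up 2 mm, open, and rise.

jog_arm([
  {"dx":0,"dy":0,"dz":-1,"rx":0,"ry":0,"rz":0,"gripper":0.55},
  {"dx":0,"dy":0,"dz":-2.3,"rx":0,"ry":0,"rz":0,"gripper":0.55},
  {"dx":0,"dy":0,"dz":-2.3,"rx":0,"ry":0,"rz":0,"gripper":0.5},
  {"dx":0,"dy":0,"dz":-2.3,"rx":0,"ry":0,"rz":0,"gripper":0.28},
  {"dx":0,"dy":0,"dz":-2.3,"rx":0,"ry":0,"rz":0,"gripper":0.28},
  {"dx":0,"dy":0,"dz":-2.3,"rx":0,"ry":0,"rz":0,"gripper":0.28},
  {"dx":0,"dy":0,"dz":-2.3,"rx":0,"ry":0,"rz":0,"gripper":0.28},
  {"dx":0,"dy":0,"dz":-10,"rx":0,"ry":0,"rz":0,"gripper":0.28},
])

```text
t: 16.6
eef_pos: [0.6565, -0.0177, 0.1219]
ee_rot: [-3.141, 0.003, 0.11]
force: [-0.3, 0.2, -0.5]
width: 0.0627
gripper_force: 0.0
```

jog_arm([
  {"dx":0,"dy":0,"dz":-20,"rx":0,"ry":0,"rz":0,"gripper":0.28},
  {"dx":0,"dy":0,"dz":-50,"rx":0,"ry":0,"rz":0,"gripper":0.28},
  {"dx":0,"dy":0,"dz":-80,"rx":0,"ry":0,"rz":0,"gripper":0.25},
  {"dx":0,"dy":0,"dz":-95,"rx":0,"ry":0,"rz":0,"gripper":0.25},
  {"dx":-20,"dy":30,"dz":-95,"rx":0,"ry":0,"rz":0,"gripper":0.25},
  {"dx":-40,"dy":60,"dz":-95,"rx":0,"ry":0,"rz":0,"gripper":0.25},
  {"dx":-60,"dy":90,"dz":-95,"rx":0,"ry":0,"rz":0,"gripper":0.25},
  {"dx":-60,"dy":90,"dz":-95,"rx":0,"ry":0,"rz":0,"gripper":0.25},
])

```text
t: 17.27
eef_pos: [0.6051, -0.1175, 0.2195]
ee_rot: [-3.141, 0.0, 0.108]
force: [0.5, 0.5, -0.6]
width: 0.0659
gripper_force: 0.0
```

```bash
cat >> h.py <<'E'
def plate():
    cups((.5,.74,-.1,.15),.115,.14); cups((.5,.74,-.1,.15),.115,.14,'scene')
E
python3 - <<'E'
from h import *
tray(); plate(); print(wp(.04,-.048),arm.get_state()['eef_pos'])
go((.4535,-.2715,.22),(.4535,-.2715,.052))
E
```

```text
cup [ 561.5 -180. ] 20.3 0.075 168
cup [ 452.6 -270.8] 25.6 0.07 412
cup [ 389.8 -263.1] 26.1 0.068 426
cup [ 384.5 -356.3] 26.1 0.068 431
cup [648.   -8.4] 21.5 0.132 171
cup [659.9 -18.8] 25.9 0.13 279
[ 0.6570709  -0.01877371] [ 0.6079053  -0.11410041  0.21922231]
mm [-170.7  139.6   -1. ] rot [-0.    -0.001 -0.001]
mm [ -0.  -0. 168.] rot [0. 0. 0.]
```

jog_arm([
  {"dx":-31,"dy":25,"dz":0,"rx":0,"ry":0,"rz":0,"gripper":0.25},
  {"dx":-62,"dy":50,"dz":0,"rx":0,"ry":0,"rz":0,"gripper":0.25},
  {"dx":-93,"dy":76,"dz":0,"rx":0,"ry":0,"rz":0,"gripper":0.25},
  {"dx":-124,"dy":101,"dz":0,"rx":0,"ry":0,"rz":0,"gripper":0.25},
  {"dx":-155,"dy":127,"dz":0,"rx":0,"ry":0,"rz":0,"gripper":0.25},
  {"dx":-170,"dy":139,"dz":0,"rx":0,"ry":0,"rz":0,"gripper":0.25},
  {"dx":-170,"dy":139,"dz":0,"rx":0,"ry":0,"rz":0,"gripper":0.25},
  {"dx":-170,"dy":139,"dz":0,"rx":0,"ry":0,"rz":0,"gripper":0.25},
])

```text
t: 18.08
eef_pos: [0.4544, -0.2708, 0.2189]
ee_rot: [-3.142, -0.001, 0.11]
force: [0.4, -0.2, 1.0]
width: 0.0657
gripper_force: 0.0
```

jog_arm([
  {"dx":0,"dy":0,"dz":20,"rx":0,"ry":0,"rz":0,"gripper":0.25},
  {"dx":0,"dy":0,"dz":40,"rx":0,"ry":0,"rz":0,"gripper":0.25},
  {"dx":0,"dy":0,"dz":60,"rx":0,"ry":0,"rz":0,"gripper":0.25},
  {"dx":0,"dy":0,"dz":60,"rx":0,"ry":0,"rz":0,"gripper":0.25},
  {"dx":0,"dy":0,"dz":60,"rx":0,"ry":0,"rz":0,"gripper":0.25},
  {"dx":0,"dy":0,"dz":60,"rx":0,"ry":0,"rz":0,"gripper":0.25},
  {"dx":0,"dy":0,"dz":60,"rx":0,"ry":0,"rz":0,"gripper":0.25},
  {"dx":0,"dy":0,"dz":60,"rx":0,"ry":0,"rz":0,"gripper":0.25},
])

```text
t: 18.75
eef_pos: [0.4551, -0.2705, 0.1597]
ee_rot: [3.141, -0.002, 0.111]
force: [0.2, -0.9, -0.8]
width: 0.0658
gripper_force: 0.0
```

Run:
```python
from h import *
tray(); cups((.3,.6,-.47,-.17),.048,.075,'scene'); print(arm.get_state()['eef_pos'])
go((.4535,-.2715,.052))
```

```text
cup [ 389.7 -263.3] 25.8 0.067 424
cup [ 384.6 -356.8] 25.8 0.068 428
cup [ 393.2 -265. ] 26.3 0.066 244
cup [ 392.2 -359.9] 26.5 0.066 258
cup [ 459.3 -273. ] 25.6 0.066 266
cup [ 572.8 -178.5] 27.3 0.075 196
[ 0.4547113  -0.27060563  0.15936163]
mm [ -1.5   0.7 107.4] rot [ 0.    -0.001 -0.   ]
```

jog_arm([
  {"dx":-1,"dy":0.7,"dz":30,"rx":0,"ry":0,"rz":0,"gripper":0.25},
  {"dx":-1,"dy":0.7,"dz":60,"rx":0,"ry":0,"rz":0,"gripper":0.25},
  {"dx":-1,"dy":0.7,"dz":85,"rx":0,"ry":0,"rz":0,"gripper":0.25},
  {"dx":-1,"dy":0.7,"dz":98,"rx":0,"ry":0,"rz":0,"gripper":0.25},
  {"dx":-1,"dy":0.7,"dz":107,"rx":0,"ry":0,"rz":0,"gripper":0.25},
  {"dx":-1,"dy":0.7,"dz":107,"rx":0,"ry":0,"rz":0,"gripper":0.25},
  {"dx":-1,"dy":0.7,"dz":107,"rx":0,"ry":0,"rz":0,"gripper":0.55},
  {"dx":-1,"dy":0.7,"dz":107,"rx":0,"ry":0,"rz":0,"gripper":0.55},
])

```text
t: 19.52
eef_pos: [0.4542, -0.2716, 0.0526]
ee_rot: [3.141, -0.002, 0.111]
force: [0.5, 0.1, -1.5]
width: 0.057
gripper_force: 0.0
```

jog_arm([
  {"dx":0,"dy":0,"dz":0,"rx":0,"ry":0,"rz":0,"gripper":0.55},
  {"dx":0,"dy":0,"dz":0,"rx":0,"ry":0,"rz":0,"gripper":0.55},
  {"dx":0,"dy":0,"dz":0,"rx":0,"ry":0,"rz":0,"gripper":0.55},
  {"dx":0,"dy":0,"dz":0,"rx":0,"ry":0,"rz":0,"gripper":0.55},
  {"dx":0,"dy":0,"dz":0,"rx":0,"ry":0,"rz":0,"gripper":0.55},
  {"dx":0,"dy":0,"dz":0,"rx":0,"ry":0,"rz":0,"gripper":0.55},
  {"dx":0,"dy":0,"dz":0,"rx":0,"ry":0,"rz":0,"gripper":0.55},
  {"dx":0,"dy":0,"dz":0,"rx":0,"ry":0,"rz":0,"gripper":0.55},
])

```text
t: 20.18
eef_pos: [0.4542, -0.2716, 0.0527]
ee_rot: [3.141, -0.002, 0.111]
force: [-0.9, 1.5, 7.5]
width: 0.0515
gripper_force: 15.0
```

Run:
```python
from h import *
x=arm.get_state()['eef_pos']; go((x[0],x[1],.22),(*wp(.04,.048),.22))
```

```text
mm [ 4.000e-01  1.000e-01 -1.673e+02] rot [ 0.001 -0.002  0.   ]
mm [ 229.6 -324.8   -0. ] rot [0. 0. 0.]
```

jog_arm([
  {"dx":0,"dy":0,"dz":-10,"rx":0,"ry":0,"rz":0,"gripper":0.55},
  {"dx":0,"dy":0,"dz":-30,"rx":0,"ry":0,"rz":0,"gripper":0.55},
  {"dx":0,"dy":0,"dz":-60,"rx":0,"ry":0,"rz":0,"gripper":0.55},
  {"dx":0,"dy":0,"dz":-90,"rx":0,"ry":0,"rz":0,"gripper":0.55},
  {"dx":0,"dy":0,"dz":-120,"rx":0,"ry":0,"rz":0,"gripper":0.55},
  {"dx":0,"dy":0,"dz":-150,"rx":0,"ry":0,"rz":0,"gripper":0.55},
  {"dx":0,"dy":0,"dz":-167,"rx":0,"ry":0,"rz":0,"gripper":0.55},
  {"dx":0,"dy":0,"dz":-167,"rx":0,"ry":0,"rz":0,"gripper":0.55},
])

```text
t: 20.85
eef_pos: [0.4549, -0.272, 0.2237]
ee_rot: [3.139, -0.007, 0.111]
force: [0.4, -1.1, -1.1]
width: 0.0517
gripper_force: 15.0
```

jog_arm([
  {"dx":9,"dy":-13,"dz":0,"rx":0,"ry":0,"rz":0,"gripper":0.55},
  {"dx":25,"dy":-36,"dz":0,"rx":0,"ry":0,"rz":0,"gripper":0.55},
  {"dx":46,"dy":-65,"dz":0,"rx":0,"ry":0,"rz":0,"gripper":0.55},
  {"dx":67,"dy":-95,"dz":0,"rx":0,"ry":0,"rz":0,"gripper":0.55},
  {"dx":88,"dy":-125,"dz":0,"rx":0,"ry":0,"rz":0,"gripper":0.55},
  {"dx":109,"dy":-154,"dz":0,"rx":0,"ry":0,"rz":0,"gripper":0.55},
  {"dx":130,"dy":-184,"dz":0,"rx":0,"ry":0,"rz":0,"gripper":0.55},
  {"dx":150,"dy":-212,"dz":0,"rx":0,"ry":0,"rz":0,"gripper":0.55},
])

```text
t: 21.52
eef_pos: [0.5789, -0.0423, 0.2183]
ee_rot: [-3.141, 0.001, 0.111]
force: [0.7, -0.7, -1.3]
width: 0.0514
gripper_force: 15.0
```

jog_arm([
  {"dx":20,"dy":-29,"dz":0,"rx":0,"ry":0,"rz":0,"gripper":0.55},
  {"dx":40,"dy":-57,"dz":0,"rx":0,"ry":0,"rz":0,"gripper":0.55},
  {"dx":60,"dy":-85,"dz":0,"rx":0,"ry":0,"rz":0,"gripper":0.55},
  {"dx":74,"dy":-104,"dz":0,"rx":0,"ry":0,"rz":0,"gripper":0.55},
  {"dx":80,"dy":-113,"dz":0,"rx":0,"ry":0,"rz":0,"gripper":0.55},
  {"dx":80,"dy":-113,"dz":0,"rx":0,"ry":0,"rz":0,"gripper":0.55},
  {"dx":80,"dy":-113,"dz":0,"rx":0,"ry":0,"rz":0,"gripper":0.55},
  {"dx":80,"dy":-113,"dz":0,"rx":0,"ry":0,"rz":0,"gripper":0.55},
])

```text
t: 22.18
eef_pos: [0.6452, 0.0762, 0.2183]
ee_rot: [-3.141, 0.001, 0.11]
force: [-0.4, -0.1, 0.2]
width: 0.0518
gripper_force: 15.0
```

Run:
```python
from h import *
print(arm.get_state()['eef_pos']); go((*wp(.04,.048),.1165)); plate()
```

```text
[0.6451626  0.07618138 0.21828855]
mm [  1.4  -0.3 101.8] rot [-0.     0.001 -0.001]
cup [654.4 -17.6] 25.6 0.131 307
cup [658.6 -18.9] 25.6 0.13 275
```

jog_arm([
  {"dx":1.4,"dy":0,"dz":25,"rx":0,"ry":0,"rz":0,"gripper":0.55},
  {"dx":1.4,"dy":0,"dz":50,"rx":0,"ry":0,"rz":0,"gripper":0.55},
  {"dx":1.4,"dy":0,"dz":72,"rx":0,"ry":0,"rz":0,"gripper":0.55},
  {"dx":1.4,"dy":0,"dz":88,"rx":0,"ry":0,"rz":0,"gripper":0.55},
  {"dx":1.4,"dy":0,"dz":95,"rx":0,"ry":0,"rz":0,"gripper":0.55},
  {"dx":1.4,"dy":0,"dz":99,"rx":0,"ry":0,"rz":0,"gripper":0.55},
  {"dx":1.4,"dy":0,"dz":101,"rx":0,"ry":0,"rz":0,"gripper":0.55},
  {"dx":1.4,"dy":0,"dz":101.8,"rx":0,"ry":0,"rz":0,"gripper":0.55},
])

```text
t: 22.95
eef_pos: [0.6478, 0.0771, 0.1176]
ee_rot: [-3.141, -0.001, 0.111]
force: [-0.0, 0.6, 0.1]
width: 0.0516
gripper_force: 15.0
```

jog_arm([
  {"dx":0,"dy":0,"dz":0,"rx":0,"ry":0,"rz":0,"gripper":0.55},
  {"dx":0,"dy":0,"dz":0,"rx":0,"ry":0,"rz":0,"gripper":0.55},
  {"dx":0,"dy":0,"dz":0,"rx":0,"ry":0,"rz":0,"gripper":0.55},
  {"dx":0,"dy":0,"dz":0,"rx":0,"ry":0,"rz":0,"gripper":0.55},
  {"dx":0,"dy":0,"dz":0,"rx":0,"ry":0,"rz":0,"gripper":0.55},
  {"dx":0,"dy":0,"dz":0,"rx":0,"ry":0,"rz":0,"gripper":0.55},
  {"dx":0,"dy":0,"dz":0,"rx":0,"ry":0,"rz":0,"gripper":0.55},
  {"dx":0,"dy":0,"dz":0,"rx":0,"ry":0,"rz":0,"gripper":0.55},
])

```text
t: 23.62
eef_pos: [0.6473, 0.0773, 0.1168]
ee_rot: [-3.141, 0.0, 0.111]
force: [0.2, -0.2, -0.6]
width: 0.0517
gripper_force: 15.0
```

Just about touching. I'll lower 0.8 mm more, open, rise, and head for the tray.

jog_arm([
  {"dx":0,"dy":0,"dz":0.8,"rx":0,"ry":0,"rz":0,"gripper":0.55},
  {"dx":0,"dy":0,"dz":0.8,"rx":0,"ry":0,"rz":0,"gripper":0.55},
  {"dx":0,"dy":0,"dz":0.3,"rx":0,"ry":0,"rz":0,"gripper":0.5},
  {"dx":0,"dy":0,"dz":0,"rx":0,"ry":0,"rz":0,"gripper":0.28},
  {"dx":0,"dy":0,"dz":0,"rx":0,"ry":0,"rz":0,"gripper":0.28},
  {"dx":0,"dy":0,"dz":0,"rx":0,"ry":0,"rz":0,"gripper":0.28},
  {"dx":0,"dy":0,"dz":0,"rx":0,"ry":0,"rz":0,"gripper":0.28},
  {"dx":0,"dy":0,"dz":-10,"rx":0,"ry":0,"rz":0,"gripper":0.28},
])

```text
t: 24.28
eef_pos: [0.6462, 0.0769, 0.125]
ee_rot: [3.141, 0.003, 0.11]
force: [-0.5, -0.3, -1.1]
width: 0.0631
gripper_force: 0.0
```

jog_arm([
  {"dx":0,"dy":0,"dz":-20,"rx":0,"ry":0,"rz":0,"gripper":0.28},
  {"dx":0,"dy":0,"dz":-50,"rx":0,"ry":0,"rz":0,"gripper":0.28},
  {"dx":0,"dy":0,"dz":-80,"rx":0,"ry":0,"rz":0,"gripper":0.25},
  {"dx":0,"dy":0,"dz":-95,"rx":0,"ry":0,"rz":0,"gripper":0.25},
  {"dx":-25,"dy":30,"dz":-95,"rx":0,"ry":0,"rz":0,"gripper":0.25},
  {"dx":-50,"dy":60,"dz":-95,"rx":0,"ry":0,"rz":0,"gripper":0.25},
  {"dx":-75,"dy":90,"dz":-95,"rx":0,"ry":0,"rz":0,"gripper":0.25},
  {"dx":-100,"dy":120,"dz":-95,"rx":0,"ry":0,"rz":0,"gripper":0.25},
])

```text
t: 24.95
eef_pos: [0.5601, -0.0542, 0.2226]
ee_rot: [-3.141, -0.001, 0.112]
force: [0.4, -1.5, -0.6]
width: 0.0655
gripper_force: 0.0
```

jog_arm([
  {"dx":-27,"dy":30,"dz":0,"rx":0,"ry":0,"rz":0,"gripper":0.25},
  {"dx":-54,"dy":60,"dz":0,"rx":0,"ry":0,"rz":0,"gripper":0.25},
  {"dx":-81,"dy":90,"dz":0,"rx":0,"ry":0,"rz":0,"gripper":0.25},
  {"dx":-108,"dy":120,"dz":0,"rx":0,"ry":0,"rz":0,"gripper":0.25},
  {"dx":-135,"dy":150,"dz":0,"rx":0,"ry":0,"rz":0,"gripper":0.25},
  {"dx":-162,"dy":180,"dz":0,"rx":0,"ry":0,"rz":0,"gripper":0.25},
  {"dx":-175,"dy":190,"dz":0,"rx":0,"ry":0,"rz":0,"gripper":0.25},
  {"dx":-175,"dy":190,"dz":0,"rx":0,"ry":0,"rz":0,"gripper":0.25},
])

```text
t: 25.62
eef_pos: [0.4058, -0.2634, 0.2226]
ee_rot: [-3.142, -0.0, 0.107]
force: [0.1, 1.0, -0.5]
width: 0.0656
gripper_force: 0.0
```

Run:
```python
from h import *
tray(); plate(); print(arm.get_state()['eef_pos'])
go((.3905,-.264,.22))
```

```text
cup [655.3 -17.9] 25.8 0.131 403
cup [644.6  76.4] 25.8 0.134 414
cup [649.7  75.1] 26.5 0.129 255
cup [662.7 -21.2] 26.1 0.129 274
[ 0.4085445  -0.26145409  0.22241892]
mm [-18.2   0.5   2.4] rot [ 0.    -0.001 -0.001]
```

jog_arm([
  {"dx":-18,"dy":0.5,"dz":20,"rx":0,"ry":0,"rz":0,"gripper":0.25},
  {"dx":-18,"dy":0.5,"dz":40,"rx":0,"ry":0,"rz":0,"gripper":0.25},
  {"dx":-18,"dy":0.5,"dz":60,"rx":0,"ry":0,"rz":0,"gripper":0.25},
  {"dx":-18,"dy":0.5,"dz":60,"rx":0,"ry":0,"rz":0,"gripper":0.25},
  {"dx":-18,"dy":0.5,"dz":60,"rx":0,"ry":0,"rz":0,"gripper":0.25},
  {"dx":-18,"dy":0.5,"dz":60,"rx":0,"ry":0,"rz":0,"gripper":0.25},
  {"dx":-18,"dy":0.5,"dz":60,"rx":0,"ry":0,"rz":0,"gripper":0.25},
  {"dx":-18,"dy":0.5,"dz":60,"rx":0,"ry":0,"rz":0,"gripper":0.25},
])

```text
t: 26.43
eef_pos: [0.3914, -0.2638, 0.1628]
ee_rot: [3.141, -0.002, 0.111]
force: [-0.2, -0.8, 0.3]
width: 0.0655
gripper_force: 0.0
```

Run:
```python
from h import *
tray(); cups((.3,.6,-.47,-.17),.048,.075,'scene'); print(arm.get_state()['eef_pos'])
go((.3905,-.264,.053))
```

```text
cup [ 560.8 -179.5] 20.3 0.075 168
cup [ 394.2 -263.9] 27.0 0.067 243
cup [ 389.7 -358.5] 26.2 0.067 260
cup [ 572.8 -180.3] 28.3 0.075 195
[ 0.39096381 -0.26377568  0.16242144]
mm [ -0.6   0.2 109.4] rot [ 0.    -0.001 -0.   ]
```

Unchanged. I'll descend and grip.

jog_arm([
  {"dx":-0.5,"dy":0.2,"dz":30,"rx":0,"ry":0,"rz":0,"gripper":0.25},
  {"dx":-0.5,"dy":0.2,"dz":60,"rx":0,"ry":0,"rz":0,"gripper":0.25},
  {"dx":-0.5,"dy":0.2,"dz":85,"rx":0,"ry":0,"rz":0,"gripper":0.25},
  {"dx":-0.5,"dy":0.2,"dz":100,"rx":0,"ry":0,"rz":0,"gripper":0.25},
  {"dx":-0.5,"dy":0.2,"dz":109.5,"rx":0,"ry":0,"rz":0,"gripper":0.25},
  {"dx":-0.5,"dy":0.2,"dz":109.5,"rx":0,"ry":0,"rz":0,"gripper":0.25},
  {"dx":-0.5,"dy":0.2,"dz":109.5,"rx":0,"ry":0,"rz":0,"gripper":0.55},
  {"dx":-0.5,"dy":0.2,"dz":109.5,"rx":0,"ry":0,"rz":0,"gripper":0.55},
])

```text
t: 27.2
eef_pos: [0.3907, -0.2642, 0.053]
ee_rot: [3.141, -0.001, 0.111]
force: [-0.4, 0.3, 0.5]
width: 0.0572
gripper_force: 0.0
```

jog_arm([
  {"dx":0,"dy":0,"dz":0,"rx":0,"ry":0,"rz":0,"gripper":0.55},
  {"dx":0,"dy":0,"dz":0,"rx":0,"ry":0,"rz":0,"gripper":0.55},
  {"dx":0,"dy":0,"dz":0,"rx":0,"ry":0,"rz":0,"gripper":0.55},
  {"dx":0,"dy":0,"dz":0,"rx":0,"ry":0,"rz":0,"gripper":0.55},
  {"dx":0,"dy":0,"dz":0,"rx":0,"ry":0,"rz":0,"gripper":0.55},
  {"dx":0,"dy":0,"dz":0,"rx":0,"ry":0,"rz":0,"gripper":0.55},
  {"dx":0,"dy":0,"dz":0,"rx":0,"ry":0,"rz":0,"gripper":0.55},
  {"dx":0,"dy":0,"dz":0,"rx":0,"ry":0,"rz":0,"gripper":0.55},
])

```text
t: 27.87
eef_pos: [0.3907, -0.2642, 0.0531]
ee_rot: [3.141, -0.002, 0.111]
force: [-0.6, 0.9, 7.4]
width: 0.0518
gripper_force: 15.0
```

Run:
```python
from h import *
x=arm.get_state()['eef_pos']; go((x[0],x[1],.22),(*wp(-.04,.048),.22))
```

```text
mm [ 3.000e-01  1.000e-01 -1.669e+02] rot [ 0.    -0.002  0.   ]
mm [ 211.9 -310.4   -0. ] rot [0. 0. 0.]
```

jog_arm([
  {"dx":0,"dy":0,"dz":-10,"rx":0,"ry":0,"rz":0,"gripper":0.55},
  {"dx":0,"dy":0,"dz":-30,"rx":0,"ry":0,"rz":0,"gripper":0.55},
  {"dx":0,"dy":0,"dz":-60,"rx":0,"ry":0,"rz":0,"gripper":0.55},
  {"dx":0,"dy":0,"dz":-90,"rx":0,"ry":0,"rz":0,"gripper":0.55},
  {"dx":0,"dy":0,"dz":-120,"rx":0,"ry":0,"rz":0,"gripper":0.55},
  {"dx":0,"dy":0,"dz":-150,"rx":0,"ry":0,"rz":0,"gripper":0.55},
  {"dx":0,"dy":0,"dz":-167,"rx":0,"ry":0,"rz":0,"gripper":0.55},
  {"dx":0,"dy":0,"dz":-167,"rx":0,"ry":0,"rz":0,"gripper":0.55},
])

```text
t: 28.53
eef_pos: [0.3918, -0.2647, 0.2236]
ee_rot: [3.139, -0.007, 0.111]
force: [0.6, -0.0, -1.4]
width: 0.0514
gripper_force: 15.0
```

jog_arm([
  {"dx":9,"dy":-13,"dz":0,"rx":0,"ry":0,"rz":0,"gripper":0.55},
  {"dx":25,"dy":-37,"dz":0,"rx":0,"ry":0,"rz":0,"gripper":0.55},
  {"dx":45,"dy":-66,"dz":0,"rx":0,"ry":0,"rz":0,"gripper":0.55},
  {"dx":65,"dy":-95,"dz":0,"rx":0,"ry":0,"rz":0,"gripper":0.55},
  {"dx":85,"dy":-124,"dz":0,"rx":0,"ry":0,"rz":0,"gripper":0.55},
  {"dx":105,"dy":-153,"dz":0,"rx":0,"ry":0,"rz":0,"gripper":0.55},
  {"dx":125,"dy":-182,"dz":0,"rx":0,"ry":0,"rz":0,"gripper":0.55},
  {"dx":143,"dy":-209,"dz":0,"rx":0,"ry":0,"rz":0,"gripper":0.55},
])

```text
t: 29.2
eef_pos: [0.5091, -0.0386, 0.2186]
ee_rot: [-3.141, 0.001, 0.111]
force: [0.2, -0.6, -0.8]
width: 0.052
gripper_force: 15.0
```

jog_arm([
  {"dx":18,"dy":-27,"dz":0,"rx":0,"ry":0,"rz":0,"gripper":0.55},
  {"dx":36,"dy":-54,"dz":0,"rx":0,"ry":0,"rz":0,"gripper":0.55},
  {"dx":54,"dy":-80,"dz":0,"rx":0,"ry":0,"rz":0,"gripper":0.55},
  {"dx":65,"dy":-95,"dz":0,"rx":0,"ry":0,"rz":0,"gripper":0.55},
  {"dx":69,"dy":-101,"dz":0,"rx":0,"ry":0,"rz":0,"gripper":0.55},
  {"dx":69,"dy":-101,"dz":0,"rx":0,"ry":0,"rz":0,"gripper":0.55},
  {"dx":69,"dy":-101,"dz":0,"rx":0,"ry":0,"rz":0,"gripper":0.55},
  {"dx":69,"dy":-101,"dz":0,"rx":0,"ry":0,"rz":0,"gripper":0.55},
])

```text
t: 29.87
eef_pos: [0.5656, 0.0664, 0.219]
ee_rot: [-3.141, 0.001, 0.11]
force: [-0.1, 0.5, -0.5]
width: 0.0519
gripper_force: 15.0
```

Run:
```python
from h import *
print(arm.get_state()['eef_pos']); go((*wp(-.04,.048),.117)); plate()
```

```text
[0.56564142 0.06640449 0.21904519]
mm [  1.5  -1.2 102. ] rot [-0.     0.001 -0.001]
cup [655.8 -19.4] 25.8 0.132 215
cup [650.1  76.1] 25.9 0.13 256
cup [659.7 -19.9] 26.0 0.13 278
```

jog_arm([
  {"dx":1,"dy":-1,"dz":25,"rx":0,"ry":0,"rz":0,"gripper":0.55},
  {"dx":1,"dy":-1,"dz":50,"rx":0,"ry":0,"rz":0,"gripper":0.55},
  {"dx":1,"dy":-1,"dz":72,"rx":0,"ry":0,"rz":0,"gripper":0.55},
  {"dx":1,"dy":-1,"dz":88,"rx":0,"ry":0,"rz":0,"gripper":0.55},
  {"dx":1,"dy":-1,"dz":95,"rx":0,"ry":0,"rz":0,"gripper":0.55},
  {"dx":1,"dy":-1,"dz":99,"rx":0,"ry":0,"rz":0,"gripper":0.55},
  {"dx":1,"dy":-1,"dz":101,"rx":0,"ry":0,"rz":0,"gripper":0.55},
  {"dx":1,"dy":-1,"dz":101.8,"rx":0,"ry":0,"rz":0,"gripper":0.55},
])

```text
t: 30.63
eef_pos: [0.5678, 0.0685, 0.1182]
ee_rot: [-3.141, -0.001, 0.111]
force: [0.2, 0.7, -0.8]
width: 0.0515
gripper_force: 15.0
```

jog_arm([
  {"dx":0,"dy":0,"dz":0,"rx":0,"ry":0,"rz":0,"gripper":0.55},
  {"dx":0,"dy":0,"dz":0,"rx":0,"ry":0,"rz":0,"gripper":0.55},
  {"dx":0,"dy":0,"dz":0,"rx":0,"ry":0,"rz":0,"gripper":0.55},
  {"dx":0,"dy":0,"dz":0,"rx":0,"ry":0,"rz":0,"gripper":0.55},
  {"dx":0,"dy":0,"dz":0,"rx":0,"ry":0,"rz":0,"gripper":0.55},
  {"dx":0,"dy":0,"dz":0,"rx":0,"ry":0,"rz":0,"gripper":0.55},
  {"dx":0,"dy":0,"dz":0,"rx":0,"ry":0,"rz":0,"gripper":0.55},
  {"dx":0,"dy":0,"dz":0,"rx":0,"ry":0,"rz":0,"gripper":0.55},
])

```text
t: 31.3
eef_pos: [0.5673, 0.0686, 0.1175]
ee_rot: [-3.141, 0.0, 0.111]
force: [-0.6, -0.8, -0.4]
width: 0.0518
gripper_force: 15.0
```

jog_arm([
  {"dx":0,"dy":0,"dz":1.1,"rx":0,"ry":0,"rz":0,"gripper":0.55},
  {"dx":0,"dy":0,"dz":1.1,"rx":0,"ry":0,"rz":0,"gripper":0.55},
  {"dx":0,"dy":0,"dz":0.3,"rx":0,"ry":0,"rz":0,"gripper":0.5},
  {"dx":0,"dy":0,"dz":0,"rx":0,"ry":0,"rz":0,"gripper":0.28},
  {"dx":0,"dy":0,"dz":0,"rx":0,"ry":0,"rz":0,"gripper":0.28},
  {"dx":0,"dy":0,"dz":0,"rx":0,"ry":0,"rz":0,"gripper":0.28},
  {"dx":0,"dy":0,"dz":0,"rx":0,"ry":0,"rz":0,"gripper":0.28},
  {"dx":0,"dy":0,"dz":-10,"rx":0,"ry":0,"rz":0,"gripper":0.28},
])

```text
t: 31.97
eef_pos: [0.5661, 0.0682, 0.1259]
ee_rot: [3.141, 0.003, 0.11]
force: [-1.1, -0.6, 0.6]
width: 0.0633
gripper_force: 0.0
```

jog_arm([
  {"dx":0,"dy":0,"dz":-20,"rx":0,"ry":0,"rz":0,"gripper":0.28},
  {"dx":0,"dy":0,"dz":-50,"rx":0,"ry":0,"rz":0,"gripper":0.28},
  {"dx":0,"dy":0,"dz":-80,"rx":0,"ry":0,"rz":0,"gripper":0.25},
  {"dx":0,"dy":0,"dz":-95,"rx":0,"ry":0,"rz":0,"gripper":0.25},
  {"dx":-15,"dy":34,"dz":-95,"rx":0,"ry":0,"rz":0,"gripper":0.25},
  {"dx":-30,"dy":68,"dz":-95,"rx":0,"ry":0,"rz":0,"gripper":0.25},
  {"dx":-45,"dy":102,"dz":-95,"rx":0,"ry":0,"rz":0,"gripper":0.25},
  {"dx":-60,"dy":136,"dz":-95,"rx":0,"ry":0,"rz":0,"gripper":0.25},
])

```text
t: 32.63
eef_pos: [0.522, -0.0744, 0.2235]
ee_rot: [-3.141, -0.001, 0.112]
force: [1.0, -0.7, -1.6]
width: 0.0651
gripper_force: 0.0
```

jog_arm([
  {"dx":-15,"dy":34,"dz":0,"rx":0,"ry":0,"rz":0,"gripper":0.25},
  {"dx":-30,"dy":68,"dz":0,"rx":0,"ry":0,"rz":0,"gripper":0.25},
  {"dx":-45,"dy":102,"dz":0,"rx":0,"ry":0,"rz":0,"gripper":0.25},
  {"dx":-60,"dy":136,"dz":0,"rx":0,"ry":0,"rz":0,"gripper":0.25},
  {"dx":-70,"dy":160,"dz":0,"rx":0,"ry":0,"rz":0,"gripper":0.25},
  {"dx":-70,"dy":160,"dz":0,"rx":0,"ry":0,"rz":0,"gripper":0.25},
  {"dx":-70,"dy":160,"dz":0,"rx":0,"ry":0,"rz":0,"gripper":0.25},
  {"dx":-70,"dy":160,"dz":0,"rx":0,"ry":0,"rz":0,"gripper":0.25},
])

```text
t: 33.3
eef_pos: [0.4709, -0.24, 0.2229]
ee_rot: [-3.141, -0.001, 0.11]
force: [-0.0, 0.3, 0.4]
width: 0.066
gripper_force: 0.0
```

Run:
```python
from h import *
tray(); cups((.3,.6,-.47,-.17),.048,.075,'scene'); plate(); print(arm.get_state()['eef_pos'])
go((.385,-.3575,.16))
```

```text
cup [ 384.5 -357. ] 25.8 0.067 427
cup [ 390.3 -359.4] 26.1 0.069 258
cup [ 572.2 -179.3] 28.6 0.075 205
cup [672.2 -26.2] 25.2 0.132 229
cup [644.9  76.7] 25.6 0.131 411
cup [565.2  68.6] 25.8 0.13 298
cup [570.6  66. ] 26.2 0.129 235
cup [651.1  73.5] 26.2 0.128 259
cup [674.8 -27.6] 26.2 0.13 287
[ 0.47121339 -0.23909615  0.22257815]
mm [-98.9 108.   62.5] rot [-0.    -0.     0.001]
```

The first cup has been knocked to plate coordinates of about (54, −58) mm, which is still inside the limits, so I'll leave it. On to the fourth cup.

jog_arm([
  {"dx":-25,"dy":27,"dz":0,"rx":0,"ry":0,"rz":0,"gripper":0.25},
  {"dx":-50,"dy":54,"dz":0,"rx":0,"ry":0,"rz":0,"gripper":0.25},
  {"dx":-75,"dy":81,"dz":20,"rx":0,"ry":0,"rz":0,"gripper":0.25},
  {"dx":-99,"dy":108,"dz":45,"rx":0,"ry":0,"rz":0,"gripper":0.25},
  {"dx":-99,"dy":108,"dz":62,"rx":0,"ry":0,"rz":0,"gripper":0.25},
  {"dx":-99,"dy":108,"dz":62,"rx":0,"ry":0,"rz":0,"gripper":0.25},
  {"dx":-99,"dy":108,"dz":62,"rx":0,"ry":0,"rz":0,"gripper":0.25},
  {"dx":-99,"dy":108,"dz":62,"rx":0,"ry":0,"rz":0,"gripper":0.25},
])

```text
t: 34.17
eef_pos: [0.3857, -0.3579, 0.1615]
ee_rot: [3.141, -0.001, 0.112]
force: [0.6, -0.4, 0.5]
width: 0.066
gripper_force: 0.0
```

Run:
```python
from h import *
cups((.3,.6,-.47,-.17),.048,.075,'scene'); print(arm.get_state()['eef_pos'])
go((.3855,-.3575,.053))
```

```text
cup [ 390.2 -359.1] 25.6 0.066 261
cup [ 572.7 -180. ] 28.0 0.074 196
[ 0.38595925 -0.35785195  0.16176949]
mm [ -0.6  -0.5 108.8] rot [ 0.001 -0.002  0.002]
```

jog_arm([
  {"dx":-0.5,"dy":0,"dz":30,"rx":0,"ry":0,"rz":0,"gripper":0.25},
  {"dx":-0.5,"dy":0,"dz":60,"rx":0,"ry":0,"rz":0,"gripper":0.25},
  {"dx":-0.5,"dy":0,"dz":85,"rx":0,"ry":0,"rz":0,"gripper":0.25},
  {"dx":-0.5,"dy":0,"dz":100,"rx":0,"ry":0,"rz":0,"gripper":0.25},
  {"dx":-0.5,"dy":0,"dz":108.8,"rx":0,"ry":0,"rz":0,"gripper":0.25},
  {"dx":-0.5,"dy":0,"dz":108.8,"rx":0,"ry":0,"rz":0,"gripper":0.25},
  {"dx":-0.5,"dy":0,"dz":108.8,"rx":0,"ry":0,"rz":0,"gripper":0.55},
  {"dx":-0.5,"dy":0,"dz":108.8,"rx":0,"ry":0,"rz":0,"gripper":0.55},
])

```text
t: 34.88
eef_pos: [0.3852, -0.3585, 0.053]
ee_rot: [3.141, -0.002, 0.112]
force: [-0.4, -1.0, -0.3]
width: 0.0571
gripper_force: 0.0
```

jog_arm([
  {"dx":0,"dy":0,"dz":0,"rx":0,"ry":0,"rz":0,"gripper":0.55},
  {"dx":0,"dy":0,"dz":0,"rx":0,"ry":0,"rz":0,"gripper":0.55},
  {"dx":0,"dy":0,"dz":0,"rx":0,"ry":0,"rz":0,"gripper":0.55},
  {"dx":0,"dy":0,"dz":0,"rx":0,"ry":0,"rz":0,"gripper":0.55},
  {"dx":0,"dy":0,"dz":0,"rx":0,"ry":0,"rz":0,"gripper":0.55},
  {"dx":0,"dy":0,"dz":0,"rx":0,"ry":0,"rz":0,"gripper":0.55},
  {"dx":0,"dy":0,"dz":0,"rx":0,"ry":0,"rz":0,"gripper":0.55},
  {"dx":0,"dy":0,"dz":0,"rx":0,"ry":0,"rz":0,"gripper":0.55},
])

```text
t: 35.55
eef_pos: [0.3849, -0.3586, 0.053]
ee_rot: [3.141, -0.002, 0.111]
force: [0.8, 2.8, 8.2]
width: 0.0514
gripper_force: 15.0
```

Run:
```python
from h import *
x=arm.get_state()['eef_pos']; go((x[0],x[1],.22),(*wp(-.04,-.048),.22))
```

```text
mm [   0.4    0.2 -167. ] rot [ 0.001 -0.002  0.   ]
mm [ 228.1 -307.5   -0. ] rot [0. 0. 0.]
```

jog_arm([
  {"dx":0,"dy":0,"dz":-10,"rx":0,"ry":0,"rz":0,"gripper":0.55},
  {"dx":0,"dy":0,"dz":-30,"rx":0,"ry":0,"rz":0,"gripper":0.55},
  {"dx":0,"dy":0,"dz":-60,"rx":0,"ry":0,"rz":0,"gripper":0.55},
  {"dx":0,"dy":0,"dz":-90,"rx":0,"ry":0,"rz":0,"gripper":0.55},
  {"dx":0,"dy":0,"dz":-120,"rx":0,"ry":0,"rz":0,"gripper":0.55},
  {"dx":0,"dy":0,"dz":-150,"rx":0,"ry":0,"rz":0,"gripper":0.55},
  {"dx":0,"dy":0,"dz":-167,"rx":0,"ry":0,"rz":0,"gripper":0.55},
  {"dx":0,"dy":0,"dz":-167,"rx":0,"ry":0,"rz":0,"gripper":0.55},
])

```text
t: 36.22
eef_pos: [0.3853, -0.3595, 0.224]
ee_rot: [3.137, -0.006, 0.111]
force: [-0.2, -0.2, -0.5]
width: 0.0516
gripper_force: 15.0
```

jog_arm([
  {"dx":10,"dy":-13,"dz":0,"rx":0,"ry":0,"rz":0,"gripper":0.55},
  {"dx":27,"dy":-36,"dz":0,"rx":0,"ry":0,"rz":0,"gripper":0.55},
  {"dx":48,"dy":-64,"dz":0,"rx":0,"ry":0,"rz":0,"gripper":0.55},
  {"dx":69,"dy":-92,"dz":0,"rx":0,"ry":0,"rz":0,"gripper":0.55},
  {"dx":90,"dy":-120,"dz":0,"rx":0,"ry":0,"rz":0,"gripper":0.55},
  {"dx":111,"dy":-148,"dz":0,"rx":0,"ry":0,"rz":0,"gripper":0.55},
  {"dx":132,"dy":-176,"dz":0,"rx":0,"ry":0,"rz":0,"gripper":0.55},
  {"dx":152,"dy":-203,"dz":0,"rx":0,"ry":0,"rz":0,"gripper":0.55},
])

```text
t: 36.88
eef_pos: [0.5125, -0.1381, 0.2187]
ee_rot: [-3.141, 0.0, 0.111]
force: [0.8, -1.5, -0.4]
width: 0.0518
gripper_force: 15.0
```

jog_arm([
  {"dx":20,"dy":-27,"dz":0,"rx":0,"ry":0,"rz":0,"gripper":0.55},
  {"dx":40,"dy":-54,"dz":0,"rx":0,"ry":0,"rz":0,"gripper":0.55},
  {"dx":60,"dy":-81,"dz":0,"rx":0,"ry":0,"rz":0,"gripper":0.55},
  {"dx":72,"dy":-97,"dz":0,"rx":0,"ry":0,"rz":0,"gripper":0.55},
  {"dx":77,"dy":-105,"dz":0,"rx":0,"ry":0,"rz":0,"gripper":0.55},
  {"dx":77,"dy":-105,"dz":0,"rx":0,"ry":0,"rz":0,"gripper":0.55},
  {"dx":77,"dy":-105,"dz":0,"rx":0,"ry":0,"rz":0,"gripper":0.55},
  {"dx":77,"dy":-105,"dz":0,"rx":0,"ry":0,"rz":0,"gripper":0.55},
])

```text
t: 37.55
eef_pos: [0.5766, -0.0277, 0.2185]
ee_rot: [-3.141, 0.001, 0.11]
force: [-0.3, 0.4, -0.2]
width: 0.0514
gripper_force: 15.0
```

Run:
```python
from h import *
print(arm.get_state()['eef_pos']); go((*wp(-.04,-.048),.117)); plate()
```

```text
[ 0.57663283 -0.02769032  0.21854241]
mm [1.000e+00 1.000e-01 1.015e+02] rot [-0.     0.001 -0.001]
cup [565.2  68.7] 25.0 0.129 185
cup [570.2  66.8] 26.4 0.131 235
cup [649.7  74.6] 26.1 0.129 261
cup [675.1 -26.9] 25.5 0.131 280
```

jog_arm([
  {"dx":1,"dy":0,"dz":25,"rx":0,"ry":0,"rz":0,"gripper":0.55},
  {"dx":1,"dy":0,"dz":50,"rx":0,"ry":0,"rz":0,"gripper":0.55},
  {"dx":1,"dy":0,"dz":72,"rx":0,"ry":0,"rz":0,"gripper":0.55},
  {"dx":1,"dy":0,"dz":88,"rx":0,"ry":0,"rz":0,"gripper":0.55},
  {"dx":1,"dy":0,"dz":95,"rx":0,"ry":0,"rz":0,"gripper":0.55},
  {"dx":1,"dy":0,"dz":99,"rx":0,"ry":0,"rz":0,"gripper":0.55},
  {"dx":1,"dy":0,"dz":101,"rx":0,"ry":0,"rz":0,"gripper":0.55},
  {"dx":1,"dy":0,"dz":101.5,"rx":0,"ry":0,"rz":0,"gripper":0.55},
])

```text
t: 38.32
eef_pos: [0.5788, -0.0269, 0.1178]
ee_rot: [-3.141, -0.001, 0.11]
force: [-0.3, -0.3, -1.4]
width: 0.0518
gripper_force: 15.0
```

jog_arm([
  {"dx":0,"dy":0,"dz":0,"rx":0,"ry":0,"rz":0,"gripper":0.55},
  {"dx":0,"dy":0,"dz":0,"rx":0,"ry":0,"rz":0,"gripper":0.55},
  {"dx":0,"dy":0,"dz":0,"rx":0,"ry":0,"rz":0,"gripper":0.55},
  {"dx":0,"dy":0,"dz":0.5,"rx":0,"ry":0,"rz":0,"gripper":0.55},
  {"dx":0,"dy":0,"dz":0.5,"rx":0,"ry":0,"rz":0,"gripper":0.55},
  {"dx":0,"dy":0,"dz":0.5,"rx":0,"ry":0,"rz":0,"gripper":0.55},
  {"dx":0,"dy":0,"dz":0.5,"rx":0,"ry":0,"rz":0,"gripper":0.55},
  {"dx":0,"dy":0,"dz":0.5,"rx":0,"ry":0,"rz":0,"gripper":0.55},
])

```text
t: 38.98
eef_pos: [0.5786, -0.0266, 0.117]
ee_rot: [-3.141, -0.001, 0.111]
force: [-1.8, 1.4, 4.5]
width: 0.0514
gripper_force: 15.0
```

jog_arm([
  {"dx":0,"dy":0,"dz":0,"rx":0,"ry":0,"rz":0,"gripper":0.5},
  {"dx":0,"dy":0,"dz":-0.5,"rx":0,"ry":0,"rz":0,"gripper":0.28},
  {"dx":0,"dy":0,"dz":-0.5,"rx":0,"ry":0,"rz":0,"gripper":0.28},
  {"dx":0,"dy":0,"dz":-0.5,"rx":0,"ry":0,"rz":0,"gripper":0.28},
  {"dx":0,"dy":0,"dz":-0.5,"rx":0,"ry":0,"rz":0,"gripper":0.28},
  {"dx":0,"dy":0,"dz":-10,"rx":0,"ry":0,"rz":0,"gripper":0.28},
  {"dx":0,"dy":0,"dz":-30,"rx":0,"ry":0,"rz":0,"gripper":0.28},
  {"dx":0,"dy":0,"dz":-60,"rx":0,"ry":0,"rz":0,"gripper":0.28},
])

```text
t: 39.65
eef_pos: [0.5768, -0.0271, 0.1754]
ee_rot: [3.142, 0.005, 0.11]
force: [-0.3, 0.2, -0.3]
width: 0.0631
gripper_force: 0.0
```

jog_arm([
  {"dx":0,"dy":0,"dz":-30,"rx":0,"ry":0,"rz":0,"gripper":0.5},
  {"dx":-20,"dy":20,"dz":-50,"rx":0,"ry":0,"rz":0,"gripper":0.5},
  {"dx":-40,"dy":50,"dz":-60,"rx":0,"ry":0,"rz":0,"gripper":0.5},
  {"dx":-40,"dy":80,"dz":-60,"rx":0,"ry":0,"rz":0,"gripper":0.5},
  {"dx":-40,"dy":110,"dz":-60,"rx":0,"ry":0,"rz":0,"gripper":0.5},
  {"dx":-40,"dy":110,"dz":-60,"rx":0,"ry":0,"rz":0,"gripper":0.5},
  {"dx":-40,"dy":110,"dz":-60,"rx":0,"ry":0,"rz":0,"gripper":0.5},
  {"dx":-40,"dy":110,"dz":-60,"rx":0,"ry":0,"rz":0,"gripper":0.5},
])

```text
t: 40.32
eef_pos: [0.5507, -0.1406, 0.2369]
ee_rot: [-3.141, -0.0, 0.11]
force: [-0.6, 0.0, 0.2]
width: 0.0436
gripper_force: 0.0
```

Run:
```python
from h import *
plate()
f=grab('wrist','w8.png'); P=cloud(f)
m=(P[...,2]>.1)&(P[...,2]<.12)&(abs(P[...,0]-.629)<.04)&(abs(P[...,1]+.1325)<.04); q=P[m]
print(cv2.minAreaRect(q[:,:2].astype(np.float32)*1000),q[:,2].max(),m.sum()); print(arm.get_state()['eef_pos'])
c,s=np.cos(YW),np.sin(YW)
print('knob est', wp(0,-.158))
tray()
```

```text
cup [574.9 -26.2] 24.0 0.131 311
cup [570.4  66. ] 26.3 0.13 232
cup [582.8 -28.6] 25.5 0.129 254
cup [651.4  73.7] 26.2 0.129 259
cup [674.4 -26.7] 25.3 0.13 281
((630.259521484375, -132.2964630126953), (41.11750793457031, 13.895898818969727), 6.919764995574951) 0.11301455753508408 1652
[ 0.55084262 -0.13972924  0.23670324]
knob est [ 0.62950201 -0.13252764]
```

View pics/w8.png

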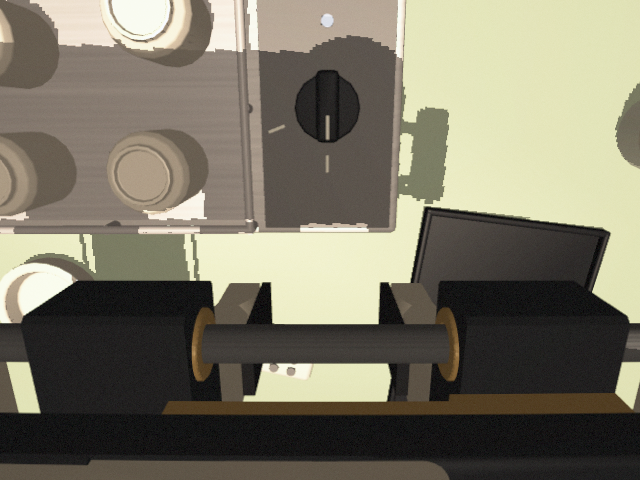

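All four cups stand on the plate and the tray is empty. The knob is at (0.630, −0.132) and its bar is along the tool x axis.

Run:
```python
from h import *
print(arm.get_state()['q'].round(3)); chain(([.630,-.1324,.17],.117,0),([.630,-.1324,.112],.117,0))
```

```text
[ 0.096  0.193 -0.245 -0.    -1.133  1.587]
mm [79.5  1.6 66.7] rot [-0.     0.    -0.005]
mm [ 0. -0. 58.] rot [0. 0. 0.]
```

jog_arm([
  {"dx":30,"dy":1,"dz":20,"rx":0,"ry":0,"rz":0,"gripper":0.5},
  {"dx":60,"dy":1.6,"dz":40,"rx":0,"ry":0,"rz":0,"gripper":0.5},
  {"dx":79.5,"dy":1.6,"dz":66,"rx":0,"ry":0,"rz":0,"gripper":0.5},
  {"dx":79.5,"dy":1.6,"dz":66,"rx":0,"ry":0,"rz":0,"gripper":0.5},
  {"dx":79.5,"dy":1.6,"dz":66,"rx":0,"ry":0,"rz":0,"gripper":0.5},
  {"dx":79.5,"dy":1.6,"dz":66,"rx":0,"ry":0,"rz":0,"gripper":0.5},
  {"dx":79.5,"dy":1.6,"dz":66,"rx":0,"ry":0,"rz":0,"gripper":0.5},
  {"dx":79.5,"dy":1.6,"dz":66,"rx":0,"ry":0,"rz":0,"gripper":0.5},
])

```text
t: 41.18
eef_pos: [0.6301, -0.1332, 0.1723]
ee_rot: [-3.141, -0.002, 0.111]
force: [-0.5, -0.3, 0.1]
width: 0.0439
gripper_force: 0.0
```

Run:
```python
from h import *
print(arm.get_state()['eef_pos']); chain(([.630,-.1324,.112],.117,0)); plate()
```

```text
[ 0.63008833 -0.13319436  0.17228811]
mm [-0.1 -0.8 60.3] rot [-0.    -0.002 -0.006]
cup [666.6 -21.2] 24.6 0.131 295
cup [577.4 -26.7] 25.5 0.131 420
cup [569.8  66.7] 25.5 0.129 233
cup [583.3 -28.7] 25.7 0.129 239
cup [650.3  73.6] 26.1 0.13 261
cup [674.4 -26.8] 25.3 0.13 281
```

jog_arm([
  {"dx":0,"dy":-0.8,"dz":20,"rx":0,"ry":0,"rz":0,"gripper":0.5},
  {"dx":0,"dy":-0.8,"dz":40,"rx":0,"ry":0,"rz":0,"gripper":0.5},
  {"dx":0,"dy":-0.8,"dz":53,"rx":0,"ry":0,"rz":0,"gripper":0.5},
  {"dx":0,"dy":-0.8,"dz":60,"rx":0,"ry":0,"rz":0,"gripper":0.5},
  {"dx":0,"dy":-0.8,"dz":60,"rx":0,"ry":0,"rz":0,"gripper":0.6},
  {"dx":0,"dy":-0.8,"dz":60,"rx":0,"ry":0,"rz":0,"gripper":0.9},
  {"dx":0,"dy":-0.8,"dz":60,"rx":0,"ry":0,"rz":0,"gripper":0.9},
  {"dx":0,"dy":-0.8,"dz":60,"rx":0,"ry":0,"rz":0,"gripper":0.9},
])

```text
t: 41.95
eef_pos: [0.6306, -0.1325, 0.1119]
ee_rot: [-3.141, -0.002, 0.111]
force: [0.1, -0.3, 0.3]
width: 0.0228
gripper_force: 0.0
```

jog_arm([
  {"dx":0,"dy":0,"dz":0,"rx":0,"ry":0,"rz":0,"gripper":0.9},
  {"dx":0,"dy":0,"dz":0,"rx":0,"ry":0,"rz":0,"gripper":0.9},
  {"dx":0,"dy":0,"dz":0,"rx":0,"ry":0,"rz":0,"gripper":0.9},
  {"dx":0,"dy":0,"dz":0,"rx":0,"ry":0,"rz":0,"gripper":0.9},
  {"dx":0,"dy":0,"dz":0,"rx":0,"ry":0,"rz":0,"gripper":0.9},
  {"dx":0,"dy":0,"dz":0,"rx":0,"ry":0,"rz":0,"gripper":0.9},
  {"dx":0,"dy":0,"dz":0,"rx":0,"ry":0,"rz":0,"gripper":0.9},
  {"dx":0,"dy":0,"dz":0,"rx":0,"ry":0,"rz":0,"gripper":0.9},
])

```text
t: 42.62
eef_pos: [0.6304, -0.1323, 0.1115]
ee_rot: [-3.141, -0.001, 0.111]
force: [-1.6, 1.7, 6.4]
width: 0.014
gripper_force: 15.0
```

jog_arm([
  {"dx":0,"dy":0,"dz":0,"rx":0,"ry":0,"rz":0.08,"gripper":0.9},
  {"dx":0,"dy":0,"dz":0,"rx":0,"ry":0,"rz":0.16,"gripper":0.9},
  {"dx":0,"dy":0,"dz":0,"rx":0,"ry":0,"rz":0.24,"gripper":0.9},
  {"dx":0,"dy":0,"dz":0,"rx":0,"ry":0,"rz":0.32,"gripper":0.9},
  {"dx":0,"dy":0,"dz":0,"rx":0,"ry":0,"rz":0.4,"gripper":0.9},
  {"dx":0,"dy":0,"dz":0,"rx":0,"ry":0,"rz":0.48,"gripper":0.9},
  {"dx":0,"dy":0,"dz":0,"rx":0,"ry":0,"rz":0.56,"gripper":0.9},
  {"dx":0,"dy":0,"dz":0,"rx":0,"ry":0,"rz":0.6,"gripper":0.9},
])

```text
t: 43.28
eef_pos: [0.6304, -0.1322, 0.1115]
ee_rot: [-3.141, -0.001, -0.493]
force: [-1.6, 2.2, 5.3]
width: 0.014
gripper_force: 15.0
```

jog_arm([
  {"dx":0,"dy":0,"dz":0,"rx":0,"ry":0,"rz":0.08,"gripper":0.9},
  {"dx":0,"dy":0,"dz":0,"rx":0,"ry":0,"rz":0.16,"gripper":0.9},
  {"dx":0,"dy":0,"dz":0,"rx":0,"ry":0,"rz":0.24,"gripper":0.9},
  {"dx":0,"dy":0,"dz":0,"rx":0,"ry":0,"rz":0.32,"gripper":0.9},
  {"dx":0,"dy":0,"dz":0,"rx":0,"ry":0,"rz":0.4,"gripper":0.9},
  {"dx":0,"dy":0,"dz":0,"rx":0,"ry":0,"rz":0.48,"gripper":0.9},
  {"dx":0,"dy":0,"dz":0,"rx":0,"ry":0,"rz":0.55,"gripper":0.9},
  {"dx":0,"dy":0,"dz":0,"rx":0,"ry":0,"rz":0.57,"gripper":0.9},
])

```text
t: 43.95
eef_pos: [0.6305, -0.1321, 0.1115]
ee_rot: [-3.14, -0.0, -1.063]
force: [-1.8, 2.6, 6.4]
width: 0.014
gripper_force: 15.0
```

Run:
```python
from h import *
s=arm.get_state(); print(s['ee_rot'],s['moment'],s['force'])
```

```text
[-3.14008981e+00 -2.63495251e-04 -1.06295521e+00] [1.19433484 0.46832593 0.06535313] [-1.84338197  2.55423102  6.35294279]
```

Turned 1.17 rad so far. I'll go a little further onto the stop, hold, and then turn back.

jog_arm([
  {"dx":0,"dy":0,"dz":0,"rx":0,"ry":0,"rz":0.02,"gripper":0.9},
  {"dx":0,"dy":0,"dz":0,"rx":0,"ry":0,"rz":0.04,"gripper":0.9},
  {"dx":0,"dy":0,"dz":0,"rx":0,"ry":0,"rz":0.06,"gripper":0.9},
  {"dx":0,"dy":0,"dz":0,"rx":0,"ry":0,"rz":0.06,"gripper":0.9},
  {"dx":0,"dy":0,"dz":0,"rx":0,"ry":0,"rz":0.06,"gripper":0.9},
  {"dx":0,"dy":0,"dz":0,"rx":0,"ry":0,"rz":0.06,"gripper":0.9},
  {"dx":0,"dy":0,"dz":0,"rx":0,"ry":0,"rz":0.06,"gripper":0.9},
  {"dx":0,"dy":0,"dz":0,"rx":0,"ry":0,"rz":0.06,"gripper":0.9},
])

```text
t: 44.62
eef_pos: [0.6305, -0.1322, 0.1115]
ee_rot: [-3.14, -0.0, -1.118]
force: [-1.0, 2.8, 5.1]
width: 0.0142
gripper_force: 15.3
```

Run:
```python
from h import *
s=arm.get_state(); print(s['ee_rot'],s['moment'],s['force']); plate()
f=grab('scene'); cv2.imwrite('pics/s9.png',cv2.resize(f['frame'][180:360,140:460,::-1],(800,450)))
```

```text
[-3.14026313e+00 -3.27468371e-04 -1.11811417e+00] [1.08112443 0.37741186 0.33751037] [-1.04224105  2.78368696  5.09646879]
cup [663.1 -26.2] 23.1 0.129 161
cup [577.2 -27. ] 25.6 0.132 425
cup [569.2  66. ] 26.5 0.129 234
cup [582.3 -26.3] 24.9 0.131 214
cup [649.4  74.8] 26.3 0.13 261
cup [675.1 -27.3] 25.0 0.129 276
```

View pics/s9.png

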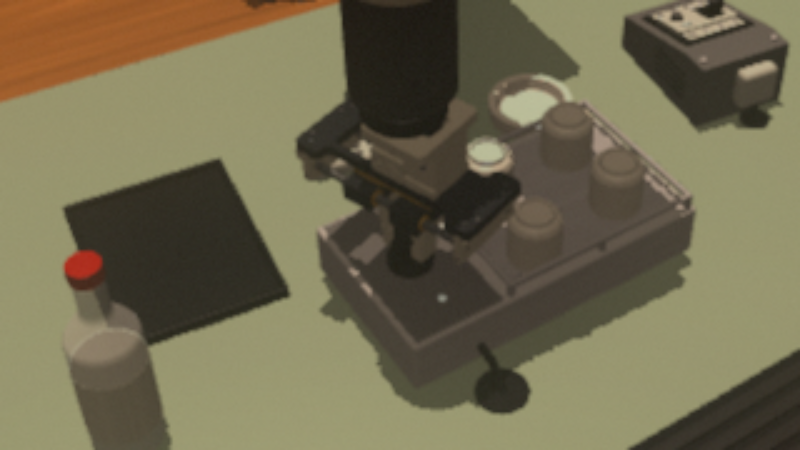

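The moment rose from 0.065 to 0.34 N m, so the knob is at its stop (1.23 rad turned) with all four cups standing. Now I turn back, release, and rise.

jog_arm([
  {"dx":0,"dy":0,"dz":0,"rx":0,"ry":0,"rz":-0.1,"gripper":0.9},
  {"dx":0,"dy":0,"dz":0,"rx":0,"ry":0,"rz":-0.2,"gripper":0.9},
  {"dx":0,"dy":0,"dz":0,"rx":0,"ry":0,"rz":-0.3,"gripper":0.9},
  {"dx":0,"dy":0,"dz":0,"rx":0,"ry":0,"rz":-0.4,"gripper":0.9},
  {"dx":0,"dy":0,"dz":0,"rx":0,"ry":0,"rz":-0.5,"gripper":0.9},
  {"dx":0,"dy":0,"dz":0,"rx":0,"ry":0,"rz":-0.6,"gripper":0.9},
  {"dx":0,"dy":0,"dz":0,"rx":0,"ry":0,"rz":-0.65,"gripper":0.9},
  {"dx":0,"dy":0,"dz":0,"rx":0,"ry":0,"rz":-0.65,"gripper":0.9},
])

```text
t: 45.43
eef_pos: [0.6304, -0.1322, 0.1115]
ee_rot: [-3.141, -0.001, -0.465]
force: [-1.6, 4.1, 6.5]
width: 0.0137
gripper_force: 15.0
```

jog_arm([
  {"dx":0,"dy":0,"dz":0,"rx":0,"ry":0,"rz":-0.1,"gripper":0.9},
  {"dx":0,"dy":0,"dz":0,"rx":0,"ry":0,"rz":-0.2,"gripper":0.9},
  {"dx":0,"dy":0,"dz":0,"rx":0,"ry":0,"rz":-0.3,"gripper":0.9},
  {"dx":0,"dy":0,"dz":0,"rx":0,"ry":0,"rz":-0.4,"gripper":0.9},
  {"dx":0,"dy":0,"dz":0,"rx":0,"ry":0,"rz":-0.5,"gripper":0.9},
  {"dx":0,"dy":0,"dz":0,"rx":0,"ry":0,"rz":-0.55,"gripper":0.9},
  {"dx":0,"dy":0,"dz":0,"rx":0,"ry":0,"rz":-0.56,"gripper":0.9},
  {"dx":0,"dy":0,"dz":0,"rx":0,"ry":0,"rz":-0.56,"gripper":0.5},
])

```text
t: 46.1
eef_pos: [0.6302, -0.1324, 0.111]
ee_rot: [-3.141, -0.001, 0.092]
force: [0.0, 0.8, 0.1]
width: 0.0167
gripper_force: 0.0
```

jog_arm([
  {"dx":0,"dy":0,"dz":0,"rx":0,"ry":0,"rz":0,"gripper":0.5},
  {"dx":0,"dy":0,"dz":0,"rx":0,"ry":0,"rz":0,"gripper":0.5},
  {"dx":0,"dy":0,"dz":0,"rx":0,"ry":0,"rz":0,"gripper":0.5},
  {"dx":0,"dy":0,"dz":0,"rx":0,"ry":0,"rz":0,"gripper":0.5},
  {"dx":0,"dy":0,"dz":-15,"rx":0,"ry":0,"rz":0,"gripper":0.5},
  {"dx":0,"dy":0,"dz":-40,"rx":0,"ry":0,"rz":0,"gripper":0.5},
  {"dx":0,"dy":0,"dz":-80,"rx":0,"ry":0,"rz":0,"gripper":0.5},
  {"dx":0,"dy":0,"dz":-110,"rx":0,"ry":0,"rz":0,"gripper":0.5},
])

```text
t: 46.77
eef_pos: [0.63, -0.1328, 0.2226]
ee_rot: [3.141, 0.0, 0.091]
force: [0.3, -0.2, 0.2]
width: 0.0437
gripper_force: 0.0
```

jog_arm([
  {"dx":-30,"dy":0,"dz":-20,"rx":0,"ry":0,"rz":0,"gripper":0.5},
  {"dx":-60,"dy":0,"dz":-30,"rx":0,"ry":0,"rz":0,"gripper":0.5},
  {"dx":-90,"dy":30,"dz":-30,"rx":0,"ry":0,"rz":0,"gripper":0.5},
  {"dx":-110,"dy":60,"dz":-30,"rx":0,"ry":0,"rz":0,"gripper":0.5},
  {"dx":-120,"dy":80,"dz":-30,"rx":0,"ry":0,"rz":0,"gripper":0.5},
  {"dx":-120,"dy":80,"dz":-30,"rx":0,"ry":0,"rz":0,"gripper":0.5},
  {"dx":-120,"dy":80,"dz":-30,"rx":0,"ry":0,"rz":0,"gripper":0.5},
  {"dx":-120,"dy":80,"dz":-30,"rx":0,"ry":0,"rz":0,"gripper":0.5},
])

```text
t: 47.43
eef_pos: [0.5177, -0.2231, 0.2506]
ee_rot: [-3.141, -0.0, 0.09]
force: [0.4, 0.1, 0.1]
width: 0.0437
gripper_force: 0.0
```

Run:
```python
from h import *
plate(); f=grab('top'); cv2.imwrite('pics/t10.png',cv2.resize(f['frame'][130:350,80:500,::-1],(800,419)))
P=cloud(f); m=(P[...,2]>.1)&(P[...,2]<.12)&(abs(P[...,0]-.629)<.03)&(abs(P[...,1]+.1325)<.03); print(cv2.minAreaRect(P[m][:,:2].astype(np.float32)*1000))
Q=((P-F)@RF.as_matrix())*1000; m=(abs(Q[...,1]-16)<9)&(Q[...,2]>12)&(Q[...,2]<28)&(abs(Q[...,0])<30); print('lever',Q[m].mean(0),m.sum()); print(arm.get_state()['eef_pos'])
```

```text
cup [563.   72.7] 24.2 0.131 262
cup [570.3  65.2] 27.4 0.13 245
cup [583.  -28.7] 25.8 0.13 249
cup [649.9  74.7] 25.6 0.129 254
cup [676.  -27.6] 25.7 0.13 279
((0.0, 0.0), (0.0, 0.0), 0.0)
lever [12.85615064 16.36158191 18.34294197] 35
[ 0.51811155 -0.22238303  0.25034189]
```

View pics/t10.png

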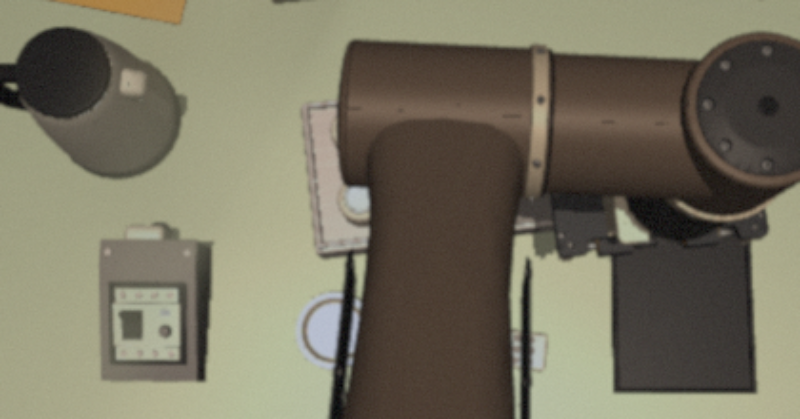

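The scene camera shows all four cups in place and clear of the gripper. The lever measures up, and I released the knob at about 0.02 rad from rest.

```bash
python3 -c "
from station import arm
print(arm.job_done())"
```

```text
the job is handed in; nothing more can be done
None
```

I handed the job in after about 47 s on the robot's clock: RCD tested and lever reset up, all four cups upside down on the plate, start knob turned to its stop and released near rest; one cup was knocked aside but measured inside the rail, and the verdict was not shown.

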